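# Fit the fridge's water-filter cartridges and open the supply

### The job

Push the tube of every filter cartridge on the counter into the filter manifold's port of the same colour, past the seal until it is fully home. Once all are in, press all four hinged covers down until they click shut (also the one over a port that stays empty), and only then swing the supply lever all the way over to the rear; leave the cartridges in place and the other kitchen things where they stand.

Things in the scene. Friction and masses are not known exactly. Their poses are not given: they have to be found in the camera images.
- manifold: White fixed water-filter manifold, block 70 (x) x 345 (y) x 88 (z) mm on the counter. Origin: centre of its underside; +x runs into the ports (away from the robot at yaw 0), z up. Its flat front face is 35 mm from the origin towards -x, with four push-fit ports 85 mm apart: blue at +y, green, yellow, red at -y (coloured collet rings stand 7 mm proud). Lever pedestal at the +y end.
- cart_blue: Loose filter cartridge, blue band: square body 70 x 28 x 28 mm and, out of its +x end, a rigid grey tube 18 mm in diameter, 65 mm long (tip 100 mm from the origin, tapered to 12 mm over the last 6). About 90 g. Origin: centre of the square body, 14 mm above the counter as it lies; +x along the tube. A black ring 40 to 43 mm from the tip lies in the port's coloured ring when home. May be absent.
- port_blue (a point): Centre of the blue push-fit port's mouth in the plane of the manifold's flat face, 60 mm above the counter; level axes as the manifold's, +x runs straight into the bore. Bore 19.5 mm wide, 40 mm deep to a hard bottom; a sprung seal about 18 to 27 mm in resists with some 5 to 10 N and then holds the tube by friction.
- cover_blue (a joint): Grey hinged cover, 62 x 73 mm, on top above the blue port; hinge along its rear edge, 65 mm behind the flat face, 92 mm up. 0 = shut; about 0.4 to 0.6 rad = open as found (front edge up, lightly sprung). Press its blue pad, 56 mm from the hinge (shut: straight above the port, 9 mm behind the flat face, 98.5 mm up); 5 to 10 N passes a detent that holds it at 0 to 0.02 rad, else it springs up.
- cart_green: Loose filter cartridge, green band: square body 70 x 28 x 28 mm and, out of its +x end, a rigid grey tube 18 mm in diameter, 65 mm long (tip 100 mm from the origin, tapered to 12 mm over the last 6). About 90 g. Origin: centre of the square body, 14 mm above the counter as it lies; +x along the tube. A black ring 40 to 43 mm from the tip lies in the port's coloured ring when home. May be absent.
- port_green (a point): Centre of the green push-fit port's mouth in the plane of the manifold's flat face, 60 mm above the counter; level axes as the manifold's, +x runs straight into the bore. Bore 19.5 mm wide, 40 mm deep to a hard bottom; a sprung seal about 18 to 27 mm in resists with some 5 to 10 N and then holds the tube by friction.
- cover_green (a joint): Grey hinged cover, 62 x 73 mm, on top above the green port; hinge along its rear edge, 65 mm behind the flat face, 92 mm up. 0 = shut; about 0.4 to 0.6 rad = open as found (front edge up, lightly sprung). Press its green pad, 56 mm from the hinge (shut: straight above the port, 9 mm behind the flat face, 98.5 mm up); 5 to 10 N passes a detent that holds it at 0 to 0.02 rad, else it springs up.
- cart_yellow: Loose filter cartridge, yellow band: square body 70 x 28 x 28 mm and, out of its +x end, a rigid grey tube 18 mm in diameter, 65 mm long (tip 100 mm from the origin, tapered to 12 mm over the last 6). About 90 g. Origin: centre of the square body, 14 mm above the counter as it lies; +x along the tube. A black ring 40 to 43 mm from the tip lies in the port's coloured ring when home. May be absent.
- port_yellow (a point): Centre of the yellow push-fit port's mouth in the plane of the manifold's flat face, 60 mm above the counter; level axes as the manifold's, +x runs straight into the bore. Bore 19.5 mm wide, 40 mm deep to a hard bottom; a sprung seal about 18 to 27 mm in resists with some 5 to 10 N and then holds the tube by friction.
- cover_yellow (a joint): Grey hinged cover, 62 x 73 mm, on top above the yellow port; hinge along its rear edge, 65 mm behind the flat face, 92 mm up. 0 = shut; about 0.4 to 0.6 rad = open as found (front edge up, lightly sprung). Press its yellow pad, 56 mm from the hinge (shut: straight above the port, 9 mm behind the flat face, 98.5 mm up); 5 to 10 N passes a detent that holds it at 0 to 0.02 rad, else it springs up.
- cart_red: Loose filter cartridge, red band: square body 70 x 28 x 28 mm and, out of its +x end, a rigid grey tube 18 mm in diameter, 65 mm long (tip 100 mm from the origin, tapered to 12 mm over the last 6). About 90 g. Origin: centre of the square body, 14 mm above the counter as it lies; +x along the tube. A black ring 40 to 43 mm from the tip lies in the port's coloured ring when home. May be absent.
- port_red (a point): Centre of the red push-fit port's mouth in the plane of the manifold's flat face, 60 mm above the counter; level axes as the manifold's, +x runs straight into the bore. Bore 19.5 mm wide, 40 mm deep to a hard bottom; a sprung seal about 18 to 27 mm in resists with some 5 to 10 N and then holds the tube by friction.
- cover_red (a joint): Grey hinged cover, 62 x 73 mm, on top above the red port; hinge along its rear edge, 65 mm behind the flat face, 92 mm up. 0 = shut; about 0.4 to 0.6 rad = open as found (front edge up, lightly sprung). Press its red pad, 56 mm from the hinge (shut: straight above the port, 9 mm behind the flat face, 98.5 mm up); 5 to 10 N passes a detent that holds it at 0 to 0.02 rad, else it springs up.
- supply (a joint): Black-knobbed supply lever on the pedestal at the manifold's +y end: 0 = off, leaning towards the front (manifold -x) by 0.5 rad; 1.0 rad = on, leaning 0.5 rad to the rear (+x). Stiff, stays where left, moves with 1 to 2 N at the knob.
- supply_tip (a point): Centre of the lever's black ball knob (26 mm diameter), 80 mm from the pivot; the stem is 10 mm thick and its pivot is 62 mm above the counter, 227.5 mm along +y and 10 mm along +x from the manifold's origin. Swings in the manifold's x-z plane.
- pot: Black nonstick pot, 200 mm wide, 100 mm high, with a side handle; bystander, to be left alone. Origin: centre of its underside.
- jug: Glass measuring jug, 110 mm wide, 140 mm high; bystander, to be left alone. Origin: centre of its underside.
- spatula: Wooden spatula, 280 mm long, lying; bystander, to be left alone. Origin: centre of its underside.
- saffron: Orange plastic saffron jar with hinged cap, 47 mm wide, 57 mm high; bystander, to be left alone. Origin: centre of its underside.
- mug: Blue mug, 80 mm wide, 90 mm high; bystander, to be left alone. Origin: centre of its underside.
Mind the look-alikes: they are no part of the job. Leave any purple look-alike of the cart_blue alone.

How it is judged:
By the outcome, as a careful person would: the job done as asked, in the order asked, and still so for the second after the job is handed in, with the robot touching nothing.
Of cart_blue, cart_green, cart_yellow, cart_red only 3 to 4 are there at a start; the rules pass over those that are not, and their reading is None.
At some moment in a run one of cart_blue, cart_green, cart_yellow, cart_red may be knocked a few centimetres aside while the robot is not near it.
Once in a run the grip may slacken for a moment while it holds something.
It also fails if it takes over 210 s, if anything falls off the work surface, if the arm or the gripper's body presses on something with over 40 N, if the wrist force passes 120 N, or if a joint passes its speed limit or range.

### The arm

A 6-joint arm with a two-finger parallel gripper is mounted at the origin on the work surface. World frame = base frame: x ahead of the robot, y to its left, z up, the work surface at z = 0. Lengths are in mm, angles in rad, forces in N, time in s.
With the tool pointing down it reaches from about 275 to 750 mm from the base axis. Payload 10.2 kg.
Tool frame: the origin (TCP) lies between the finger pads; the fingertips stand 22 mm ahead of it and the grasp point (between the pads) lies 3 mm ahead of it (ctrl.nose_length is the distance from the TCP to the fingertips, in mm); z points along the fingers, y is the line along which they close (so a half turn about z gives the same grasp; the last joint's range is limited). The gripper opens to 85 mm and grips with 20 to 120 N. Pads are 22 mm wide; open, the fingers measure 114 mm over their backs; the gripper's body (76 mm by 85 mm) begins 54 mm behind the grasp point. The pads swing forward as they close: fully open they stand 13 mm farther back than shut.
Start: joints at [0.923, 0.313, 1.498, -0, 1.331, -0.223], TCP at [216.386, 478.339, 219.694] pointing down, gripper open.
Joint ranges: [-2.94, 2.94], [-0.97, 2.17], [0.19, 2.56], [-1.23, 4.37], [0.02, 3.11], [-2.88, 2.88]. Speed limits (rad/s): [2.39, 2.39, 3.01, 3.14, 3.14, 3.14].

### API

Orientations are given as a unit quaternion [w, x, y, z].
In Python, from rig import sense, imaging, ctrl gives the robot as it stands. The module is installed in compiled form; this text tells all that it offers.
- The arm moves only by the tool apply_moves, never from a script. Its argument "commands" is a list of rows, each a list of 5 numbers: the gripper command: -1 is fully open, 1 is shut, values between are in proportion, then the shift along the tool's x, y, z in mm, then the turn about the tool's z in degrees. A call has 1 to 20 rows; each row shifts and turns the commanded pose from where the row before left it, along the tool's axes as they then stand; what a row does not reach is not made up. A row lasts 1/8 s, in which the tool goes at most 62.5 mm and 10.7 degrees, less where a joint would pass 70% of its speed; a pose out of reach is approached as far as the arm can. A call is refused whole if a number of a shift passes 62.5 or a number of a turn 10.7, either way. A call with a gripper value outside its range is refused whole. The fingers move at their own pace and stop on an object; "newtons" is the grip in N (left out, the last holds). Time passes only in rows, so rows that do not move let the fingers close. It gives the time, the measured TCP pose, the force, the opening and the grip force at its end, in the units of the state.
- sense(): the state, without advancing time (a new reading comes with each control period).
- imaging.capture(name): name is "side" or "top"; returns the picture (420x560x3 uint8, blue, green, red); there is no depth.
- imaging.calibration(name): a dict with "camera_matrix" (3x3 intrinsics, pixels), "world_to_cam" (4x4, takes a point from world to camera coordinates). Camera axes: x right, y up, looking along -z (the intrinsics and any distortion apply to the point x, -y, -z); pixel columns grow to the right and rows downward; lengths in mm; the calibration is good to about 2 mm. A picture is of the moment at which its call begins. calibration takes no time and is no camera call.
- ctrl.finish_job(): hands the job in; it is judged then, once.
The state is a dict: "time_s": time; "joints": joint angles; "dq": joint speeds; "tau": joint torques, N m; "eef_pos": TCP position; "ee_rot": TCP orientation; "force": force on the tool from outside, world axes, zero at the start; "wrist_torque": the same for the moment, N m; "grip_width": opening from 0.0 (shut) to 1.0 (fully open); "grip_force": force on a finger pad.
Only numpy, scipy, OpenCV 4.12 (cv2) and the standard library are available. Lean on these libraries where they do the work, as an engineer would, in place of code of your own. Each camera call takes 0.05 s, during which the arm holds its last target. There are 200 camera calls.

## Working session

There is one attempt and no reset: what is moved stays moved. The work goes in short steps, Python scripts to look and compute and a tool call to move; the robot and the scene stay as the last step left them, time stands still between calls to the robot, and variables do not carry over. Pictures are saved under pics/ and viewed, at most 14 in all, crops included, and the job is handed in when it is done.

Besides the shell and the picture viewer there is one more tool, called by a JSON object that holds its "fn" and its "kwargs", one argument or row to a line. apply_moves: Moves the arm, as the interface text tells. Its arguments: {"type":"object","properties":{"commands":{"type":"array","items":{"type":"array","items":{"type":"number"}}},"newtons":{"type":"number"}},"required":["commands"]}

```bash
mkdir -p pics
cat > h.py <<'E'
import numpy as np, cv2
from rig import sense, imaging, ctrl
def ray(n,u,v):
    c=imaging.calibration(n);K=np.array(c["camera_matrix"]);T=np.array(c["world_to_cam"])
    d=np.linalg.inv(K)@[u,v,1.];d=np.array([d[0],-d[1],-d[2]])
    R=T[:3,:3];return -R.T@T[:3,3],R.T@d
def onz(n,u,v,z):
    o,d=ray(n,u,v);return o+d*(z-o[2])/d[2]
def proj(n,p):
    c=imaging.calibration(n);K=np.array(c["camera_matrix"]);T=np.array(c["world_to_cam"])
    q=T[:3,:3]@np.array(p,float)+T[:3,3];q=K@[q[0],-q[1],-q[2]];return q[:2]/q[2]
def cap(n,f):
    i=imaging.capture(n);cv2.imwrite("pics/%s.png"%f,i);return i
E
python3 - <<'E'
from h import *
for n in("top","side"):
    cap(n,n+"0");c=imaging.calibration(n);print(c.keys(),c["camera_matrix"],ray(n,280,210))
print(sense())
E
```

```text
dict_keys(['camera_matrix', 'world_to_cam']) [[504.71867074   0.         283.362438  ]
 [  0.         504.71867074 211.70009874]
 [  0.           0.           1.        ]] (array([ 210.74575479,  -34.95557279, 1457.77982212]), array([ 0.20859943, -0.00594957, -0.97801156]))
dict_keys(['camera_matrix', 'world_to_cam']) [[478.42358488   0.         286.20126339]
 [  0.         478.42358488 201.67058063]
 [  0.           0.           1.        ]] (array([-113.83261437, -952.13760905, 1347.2881452 ]), array([ 0.33123226,  0.5569801 , -0.76192485]))
{'time_s': 0.1, 'joints': array([ 9.22588670e-01,  3.13410679e-01,  1.49832208e+00, -7.91928750e-06,
        1.33097374e+00, -2.23389141e-01]), 'dq': array([-0.00052349, -0.00155514, -0.00152832, -0.00073956, -0.00035305,
        0.00028244]), 'tau': array([ 1.51951899e-03, -4.12902546e+01, -2.60144198e+01, -2.92871582e-04,
        3.04243003e-03,  1.22494254e-05]), 'eef_pos': array([216.25251738, 478.15033188, 219.19848299]), 'ee_rot': array([-2.31610057e-04,  2.10814667e-01,  9.77525890e-01, -5.06492882e-04]), 'force': array([ 0.54624193, -0.26079558, -0.70185338]), 'wrist_torque': array([ 0.02182829,  0.02835248, -0.02157689]), 'grip_force': 0.0, 'grip_width': 1.001175918965088}
```

View pics/top0.png

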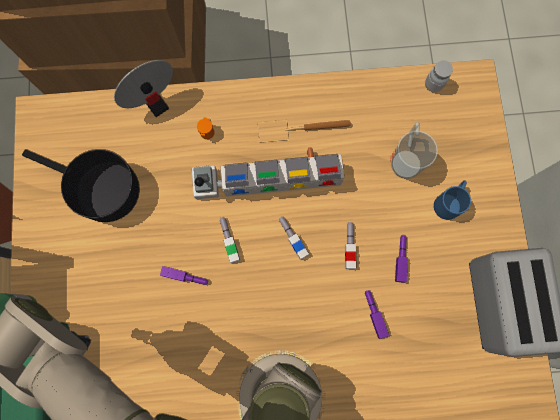

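View pics/side0.png

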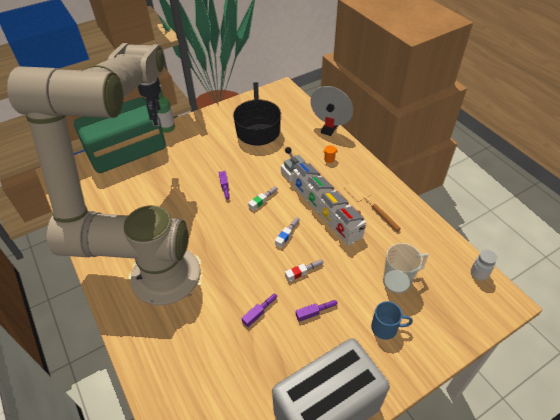

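Top view: the look-alike candidates are green (230,240), blue (294,238) and red (350,245), which are white bodies with coloured bands. The purple ones at (184,275), (402,258) and (377,314) are to be left alone, as are the blue mug (452,202) and the orange jar (205,128). There is no yellow cartridge. The manifold's covers run from (237,176) blue to (328,170) red, with the lever knob near (200,182). Next I check the choice in one crop and measure.

```bash
cat >> h.py <<'E'
HUE={"blue":(100,120),"green":(55,85),"yellow":(22,32),"red":(0,4)}
def blobs(im,c,roi,amin=8):
    x0,y0,x1,y1=roi;h=cv2.cvtColor(im,cv2.COLOR_BGR2HSV)[y0:y1,x0:x1]
    lo,hi=HUE[c];m=((h[...,0]>=lo)&(h[...,0]<=hi)|((c=="red")&(h[...,0]>=176)))&(h[...,1]>150)&(h[...,2]>70)
    n,l,s,ce=cv2.connectedComponentsWithStats(m.astype(np.uint8))
    return [(round(ce[i][0]+x0,2),round(ce[i][1]+y0,2),int(s[i,4])) for i in range(1,n) if s[i,4]>=amin]
E
python3 - <<'E'
from h import *
i=cv2.imread("pics/top0.png");j=cv2.imread("pics/side0.png")
cv2.imwrite("pics/c1.png",cv2.resize(i[145:275,185:375],None,fx=4,fy=4,interpolation=cv2.INTER_CUBIC))
cv2.imwrite("pics/c2.png",cv2.resize(j[140:290,240:390],None,fx=4,fy=4,interpolation=cv2.INTER_CUBIC))
for c in HUE:
    print(c,"top",blobs(i,c,(185,145,375,275)),"side",blobs(j,c,(220,140,390,290)))
E
```

```text
blue top [(np.float64(235.42), np.float64(177.04), 85), (np.float64(238.61), np.float64(191.39), 36), (np.float64(297.94), np.float64(245.92), 87)] side [(np.float64(304.0), np.float64(167.0), 21), (np.float64(298.1), np.float64(182.71), 21), (np.float64(283.7), np.float64(235.51), 47)]
green top [(np.float64(266.64), np.float64(173.91), 81), (np.float64(268.37), np.float64(188.4), 35), (np.float64(231.04), np.float64(249.09), 79)] side [(np.float64(318.12), np.float64(181.53), 17), (np.float64(311.5), np.float64(194.5), 8), (np.float64(258.07), np.float64(200.7), 43), (np.float64(310.78), np.float64(198.56), 9)]
yellow top [(np.float64(297.43), np.float64(172.78), 104), (np.float64(297.63), np.float64(185.47), 51)] side [(np.float64(331.09), np.float64(197.26), 43), (np.float64(325.53), np.float64(213.12), 51)]
red top [(np.float64(328.45), np.float64(169.56), 96), (np.float64(327.19), np.float64(182.74), 47), (np.float64(350.16), np.float64(255.91), 96)] side [(np.float64(346.36), np.float64(213.21), 42), (np.float64(339.89), np.float64(228.26), 38), (np.float64(296.39), np.float64(272.06), 70)]
```

View pics/c1.png

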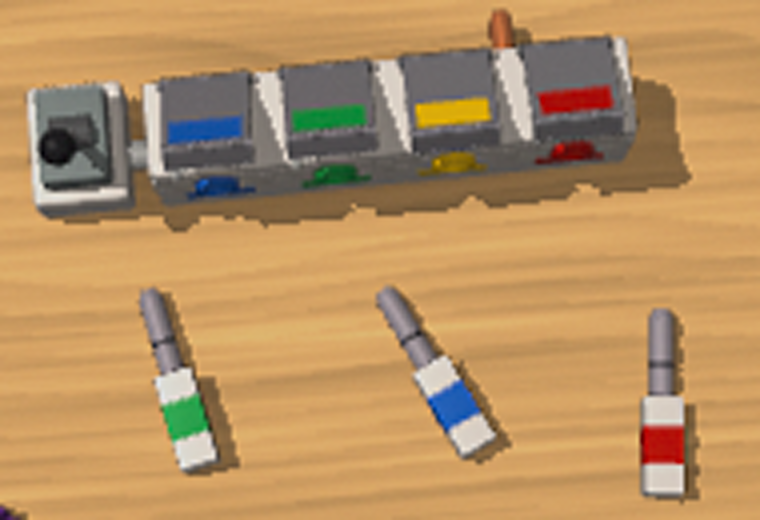

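View pics/c2.png

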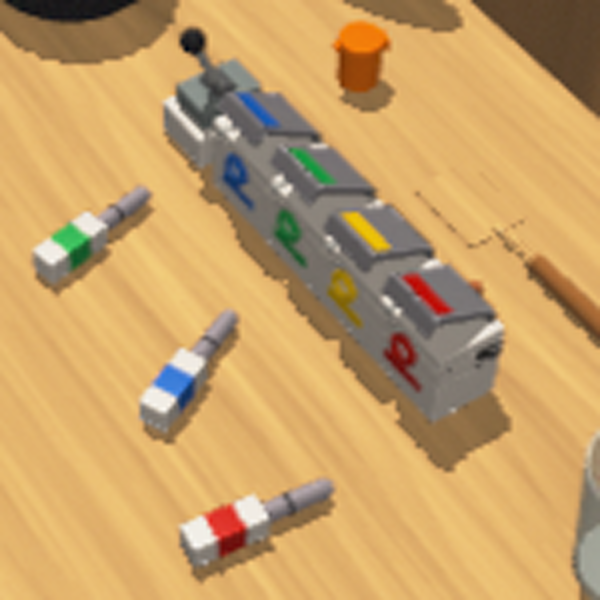

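The crops confirm plain white-bodied green, blue and red cartridges, tubes pointing towards the manifold. The four covers are open, with coloured rings beneath. Now the geometry.

```bash
cat >> h.py <<'E'
def tri(pt,ps):
    (o1,d1),(o2,d2)=ray("top",*pt),ray("side",*ps)
    A=np.c_[d1,-d2];s=np.linalg.lstsq(A,o2-o1,rcond=None)[0]
    a,b=o1+d1*s[0],o2+d2*s[1];return (a+b)/2,np.linalg.norm(a-b)
def cart(im,c,roi,n="top"):
    b=max(blobs(im,c,roi),key=lambda t:t[2]);p=onz(n,b[0],b[1],28)
    h=cv2.cvtColor(im,cv2.COLOR_BGR2HSV);m=((h[...,1]<75)&(h[...,2]>60)).astype(np.uint8)
    q=np.zeros_like(m);cv2.circle(q,(int(b[0]),int(b[1])),40,1,-1)
    hb=cv2.inRange(h,(HUE[c][0],150,70),(HUE[c][1],255,255))//255
    m=cv2.morphologyEx((m|hb)*q,cv2.MORPH_CLOSE,np.ones((3,3),np.uint8))
    k,l,s,_=cv2.connectedComponentsWithStats(m);i=l[int(b[1]),int(b[0])]
    v,u=np.nonzero(l==i);W=np.array([onz(n,x,y,20)[:2] for x,y in zip(u,v)])
    w=W-W.mean(0);d=np.linalg.svd(w,full_matrices=False)[2][0];d*=np.sign(d[0])
    t=w@d;return p,np.arctan2(d[1],d[0]),np.ptp(t),len(u)
E
python3 - <<'E'
from h import *
i=cv2.imread("pics/top0.png");j=cv2.imread("pics/side0.png")
R=[(238.61,191.39),(268.37,188.4),(297.63,185.47),(327.19,182.74)]
P=np.array([onz("top",*r,68)[:2] for r in R]);print(P,np.diff(P,axis=0),[np.linalg.norm(x) for x in np.diff(P,axis=0)])
for a,b in zip([(235.42,177.04),(266.64,173.91),(297.43,172.78),(328.45,169.56)],[(304,167),(318.12,181.53),(331.09,197.26),(346.36,213.21)]): print("pad",tri(a,b))
for k,c in enumerate(["blue","green","yellow","red"]):
    h=cv2.cvtColor(j,cv2.COLOR_BGR2HSV)
print("corners",onz("top",220.75,165.75,88),onz("top",341.75,154.5,88))
for c in("green","blue","red"):print(c,cart(i,c,(185,200,375,275)))
b=blobs(j,"red",(220,140,390,290));
print("cart tri",tri((231.04,249.09),(258.07,200.7)),tri((297.94,245.92),(283.7,235.51)),tri((350.16,255.91),(296.39,272.06)))
E
```

```text
[[ 570.9159349    69.23744928]
 [ 572.49773113  -15.62660422]
 [ 574.0273282   -99.22051183]
 [ 574.90168591 -183.76209489]] [[  1.58179623 -84.8640535 ]
 [  1.52959707 -83.59390761]
 [  0.87435772 -84.54158306]] [np.float64(84.87879390859284), np.float64(83.60790068279854), np.float64(84.54610438763561)]
pad (array([598.81680838,  70.8075406 , 123.35818248]), np.float64(2.1354775399118346))
pad (array([601.38276295, -15.29264695, 121.25429853]), np.float64(2.8070262220215363))
pad (array([597.52669437, -99.89071907, 119.84646501]), np.float64(2.1919713987429796))
pad (array([ 599.02240442, -185.71455058,  120.04620569]), np.float64(1.4133945414012146))
corners [644.59358001 113.2254899   88.        ] [ 648.65148542 -231.16574908   88.        ]
green (array([413.89856518, 104.81293213,  28.        ]), np.float64(0.22330216621193982), np.float64(135.24881152729958), 371)
blue (array([406.9403117 , -86.07188986,  28.        ]), np.float64(0.4580634191043778), np.float64(134.71009186929467), 389)
red (array([ 366.00663418, -231.3005149 ,   28.        ]), np.float64(-0.09204716109418402), np.float64(133.15163486781938), 398)
cart tri (array([418.19178124, 105.31941495,  14.27091352]), np.float64(4.949450290685537)) (array([410.41783357, -87.25128378,  19.97388092]), np.float64(5.026756886305423)) (array([ 369.05616183, -233.81109761,   14.12496645]), np.float64(3.2775696463839927))
```

```bash
cat >> h.py <<'E'
from scipy.spatial.transform import Rotation as Ro
def goal(x,y,z,deg):
    "turn (deg, tool z) then shifts in tool axes AFTER the turn, for tool x at world angle deg"
    s=sense();q=s["ee_rot"];R=Ro.from_quat([q[1],q[2],q[3],q[0]]).as_matrix()
    a=np.degrees(np.arctan2(R[1,0],R[0,0]));t=-((deg-a+180)%360-180)
    R2=R@Ro.from_euler("z",t,degrees=True).as_matrix()
    d=R2.T@(np.array([x,y,z])-s["eef_pos"])
    print("pos",s["eef_pos"].round(1),"ang",a.round(1),"turn",t.round(2),"shift",d.round(1),"F",s["force"].round(1),"grip",round(float(s["grip_width"])*85,1),round(float(s["grip_force"]),1),"t",s["time_s"])
def g(*a): goal(*a)
E
python3 -c "
from h import *
goal(414,105.5,100,192.8)"
```

```text
pos [216.3 478.2 219.2] ang 155.7 turn -37.14 shift [-110.4 -407.1  119.4] F [ 0.5 -0.3 -0.7] grip 85.1 0.0 t 0.1
```

{"fn": "apply_moves", "kwargs": {
  "commands": [
    [-0.3,0,0,0,-9.3],
    [-0.3,0,0,0,-9.3],
    [-0.3,0,0,0,-9.3],
    [-0.3,0,0,0,-9.3],
    [-0.3,-9,-34,10,0],
    [-0.3,-9,-34,10,0],
    [-0.3,-9,-34,10,0],
    [-0.3,-9,-34,10,0],
    [-0.3,-9,-34,10,0],
    [-0.3,-9,-34,10,0],
    [-0.3,-9,-34,10,0],
    [-0.3,-9,-34,10,0],
    [-0.3,-9,-34,10,0],
    [-0.3,-9,-34,10,0],
    [-0.3,-9,-34,10,0],
    [-0.3,-9,-34,10,0],
    [-0.3,0,0,0,0],
    [-0.3,0,0,0,0]
  ],
  "newtons": 60
}}

```text
time_s: 2.35
eef_pos: [412.2, 104.9, 99.6]
ee_rot: [-0.0, -0.112, 0.994, 0.0]
force: [-0.2, 0.2, -0.5]
grip_width: 0.649
grip_force: 0.0
```

```bash
python3 -c "
from h import *
i=cap('top','t1')
print(blobs(i,'green',(185,200,375,275)),blobs(i,'blue',(185,200,375,275)),blobs(i,'red',(185,200,375,275)))
goal(414,105.5,25,192.8)"
```

```text
[] [(np.float64(297.81), np.float64(245.92), 85)] [(np.float64(350.16), np.float64(255.94), 96)]
pos [412.2 105.2  99.8] ang -167.1 turn 0.09 shift [-1.9 -0.1 74.8] F [-0.4 -0.3 -0.3] grip 55.4 0.0 t 2.4
```

{"fn": "apply_moves", "kwargs": {
  "commands": [
    [-0.3,-2,0,15,0],
    [-0.3,0,0,20,0],
    [-0.3,0,0,20,0],
    [-0.3,0,0,15,0],
    [-0.3,0,0,4.5,0],
    [-0.3,0,0,0,0],
    [1,0,0,0,0],
    [1,0,0,0,0],
    [1,0,0,0,0],
    [1,0,0,0,0],
    [1,0,0,0,0],
    [1,0,0,0,0]
  ],
  "newtons": 60
}}

```text
time_s: 3.9
eef_pos: [414.4, 105.1, 25.2]
ee_rot: [-0.0, -0.112, 0.994, 0.0]
force: [-0.6, -0.2, -0.2]
grip_width: -0.004
grip_force: 0.0
```

```bash
python3 -c "
from h import *
goal(456,-15.6,110,180.8)"
```

```text
pos [414.4 105.1  25.2] ang -167.1 turn 12.06 shift [ -39.9 -121.2  -84.8] F [-0.6 -0.2 -0.2] grip -0.3 0.0 t 3.9
```

The fingers closed on nothing, so I raise the arm and look.

{"fn": "apply_moves", "kwargs": {
  "commands": [
    [1,0,0,-20,0],
    [1,0,0,-40,0],
    [1,0,0,-40,0],
    [1,40,0,-20,0],
    [1,40,0,0,0],
    [1,40,0,0,0],
    [1,0,0,0,0]
  ]
}}

```text
time_s: 4.78
eef_pos: [295.9, 78.3, 145.2]
ee_rot: [0.0, -0.112, 0.994, -0.0]
force: [1.6, -0.6, 0.8]
grip_width: 0.004
grip_force: 0.0
```

```bash
python3 -c "
from h import *
i=cap('top','t2');j=cap('side','s2')
print(blobs(i,'green',(165,190,375,300)),blobs(j,'green',(200,140,390,290)))
k=lambda m:cv2.resize(m,None,fx=2,fy=2,interpolation=cv2.INTER_CUBIC)
cv2.imwrite('pics/c3.png',np.hstack([k(i[140:310,170:370]),k(j[130:300,200:400])]))
goal(414,105.5,25,192.8)"
```

```text
[(np.float64(231.04), np.float64(249.18), 78)] [(np.float64(318.0), np.float64(181.5), 16), (np.float64(311.5), np.float64(194.5), 8), (np.float64(258.07), np.float64(200.7), 43), (np.float64(310.78), np.float64(198.56), 9)]
pos [298.1  78.3 145.5] ang -167.2 turn 0.03 shift [-118.9    0.9  120.7] F [ 0.4  0.6 -0.2] grip -0.1 0.0 t 4.875
```

View pics/c3.png

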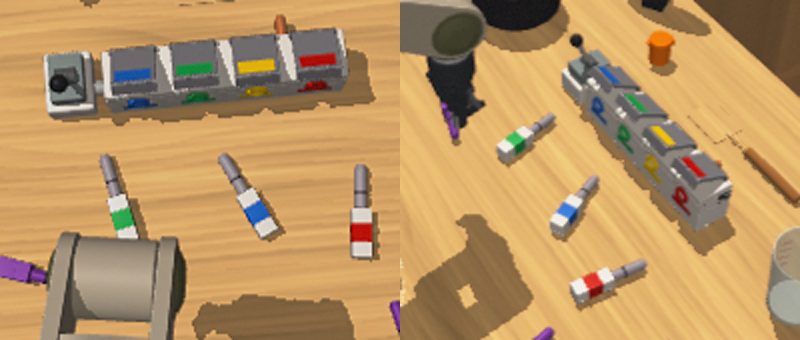

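```bash
python3 -c "
from h import *
p=sense()['eef_pos'];print(p,proj('side',p),proj('side',p-[0,0,22]),proj('top',p))
print('base top',proj('top',[0,0,0]),proj('side',[0,0,0]))
print('cart side on z=28',onz('side',258.07,200.7,24),proj('side',[414,105,28]),proj('top',[414,105,28]))
c=imaging.calibration('top');print(np.array(c['world_to_cam']).round(3))
c=imaging.calibration('side');print(np.array(c['world_to_cam']).round(3))
"
```

```text
[298.08448341  78.26562894 145.53813587] [228.79001349 194.48037007] [229.3945365  198.79318709] [239.25815528 286.68993296]
base top [279.66935782 396.83391127] [163.98509722 274.46276296]
cart side on z=28 [416.69684224  96.94028619  24.        ] [256.29545443 198.89546083] [230.97233533 249.06024671]
[[-8.300000e-02 -9.970000e-01 -5.000000e-03 -1.012100e+01]
 [ 9.750000e-01 -8.300000e-02  2.050000e-01 -5.073650e+02]
 [-2.050000e-01  1.200000e-02  9.790000e-01 -1.383198e+03]
 [ 0.000000e+00  0.000000e+00  0.000000e+00  1.000000e+00]]
[[ 8.470000e-01 -5.320000e-01 -4.000000e-03 -4.049260e+02]
 [ 4.020000e-01  6.340000e-01  6.610000e-01 -2.411750e+02]
 [-3.490000e-01 -5.610000e-01  7.500000e-01 -1.585112e+03]
 [ 0.000000e+00  0.000000e+00  0.000000e+00  1.000000e+00]]
```

```bash
python3 -c "
from h import *
j=cv2.imread('pics/s2.png');cv2.imwrite('pics/c4.png',cv2.resize(j[120:300,90:330],None,fx=3.3,fy=3.3,interpolation=cv2.INTER_CUBIC))"
```

```text
(no output)
```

View pics/c4.png

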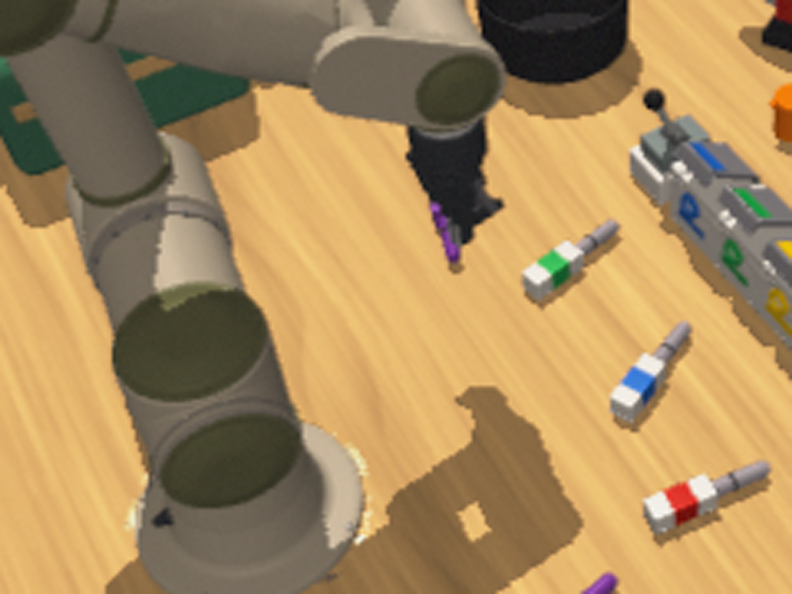

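```bash
python3 -c "
from h import *
print(ctrl.nose_length,[a for a in dir(ctrl) if a[0]!='_'],sense()['joints'])
for n in('top','side'):
  print(n,proj(n,[216.4,478.3,219.7-22]),proj(n,[412.2,104.9,99.6-15]))
for z in(100,123,145):print(z,proj('side',[298.1,78.3,z]))
i=cv2.imread('pics/side0.png');j=cv2.imread('pics/t1.png')
k=lambda m:cv2.resize(m,(400,400),interpolation=cv2.INTER_CUBIC)
cv2.imwrite('pics/c5.png',np.hstack([k(i[60:160,100:200]),k(j[170:290,170:290])]))
"
```

```text
22.0 ['PlanningError', 'finish_job', 'nose_length'] [-1.30244900e-01 -1.01899470e-01  2.17478142e+00  7.28814052e-05
  1.06732725e+00 -1.92508288e+00]
top [ 75.51302466 333.04813567] [228.85054032 246.96913506]
side [157.99094517 126.54859365] [255.07364315 188.66628084]
100 [230.02734084 203.30431832]
123 [229.40852072 198.88946587]
145 [228.80429935 194.57876537]
```

View pics/c5.png

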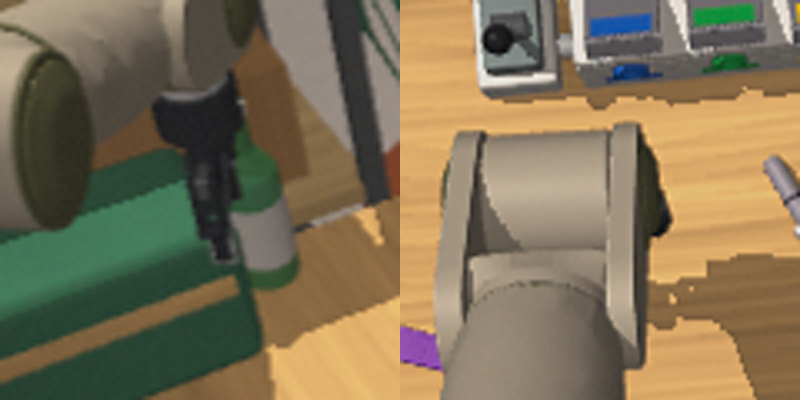

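{"fn": "apply_moves", "kwargs": {
  "commands": [
    [1,0,0,40,0],
    [1,0,0,40,0],
    [1,0,0,30,0],
    [1,0,0,5,0],
    [1,0,0,3,0],
    [1,0,0,2,0],
    [1,0,0,2,0],
    [1,0,0,0,0]
  ]
}}

```text
time_s: 5.88
eef_pos: [297.6, 78.3, 23.4]
ee_rot: [0.0, -0.112, 0.994, -0.0]
force: [0.8, 0.0, 0.3]
grip_width: 0.001
grip_force: 0.0
```

```bash
python3 -c "
from h import *
s=sense();print(s['eef_pos'],s['force'],s['joints'])
j=cap('side','s3');cv2.imwrite('pics/c6.png',cv2.resize(j[150:250,180:290],None,fx=6,fy=6,interpolation=cv2.INTER_CUBIC))
print(proj('side',s['eef_pos']-[0,0,22]))"
```

```text
[297.64544506  78.3395447   23.41794234] [0.75015286 0.02896554 0.30818633] [-1.30133242e-01  1.82175268e-01  2.32182622e+00  9.38240058e-06
  6.36958050e-01 -1.92540251e+00]
[232.42365297 221.27539898]
```

View pics/c6.png

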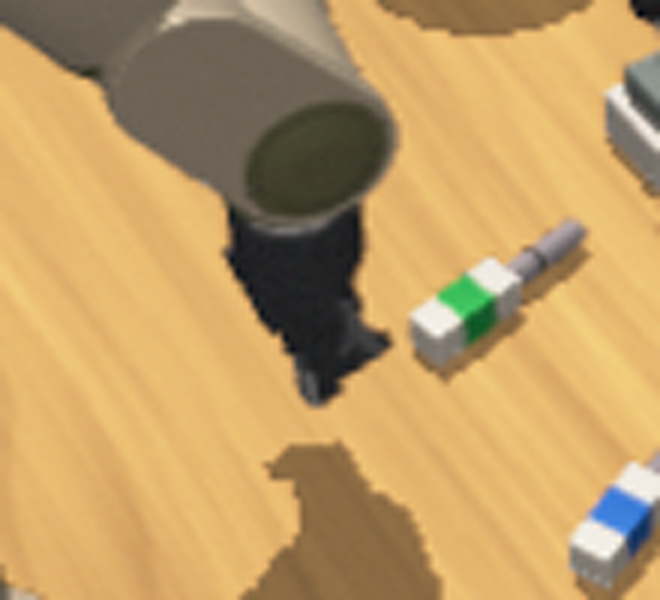

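The closed fingertips show at (232.5,217), about 4 px above where they should project, and their shadow is detached. So the tip is some 20 mm above the counter even though the reading says about 1 mm. I'll feel for the counter.

{"fn": "apply_moves", "kwargs": {
  "commands": [
    [1,0,0,4,0],
    [1,0,0,4,0],
    [1,0,0,2,0],
    [1,0,0,2,0],
    [1,0,0,0,0]
  ]
}}

```text
time_s: 6.55
eef_pos: [297.4, 78.3, 11.1]
ee_rot: [-0.0, -0.112, 0.994, 0.0]
force: [-0.5, -0.4, -0.4]
grip_width: 0.003
grip_force: 0.0
```

{"fn": "apply_moves", "kwargs": {
  "commands": [
    [1,0,0,2,0],
    [1,0,0,2,0],
    [1,0,0,0,0]
  ]
}}

```text
time_s: 6.92
eef_pos: [297.3, 78.4, 7.1]
ee_rot: [-0.0, -0.112, 0.994, 0.0]
force: [0.5, 0.6, -0.2]
grip_width: -0.001
grip_force: 0.0
```

{"fn": "apply_moves", "kwargs": {
  "commands": [
    [1,0,0,2,0],
    [1,0,0,0,0]
  ]
}}

```text
time_s: 7.18
eef_pos: [297.4, 78.4, 5.1]
ee_rot: [-0.0, -0.112, 0.994, 0.0]
force: [0.6, -0.4, 0.4]
grip_width: 0.002
grip_force: 0.0
```

{"fn": "apply_moves", "kwargs": {
  "commands": [
    [1,0,0,1.5,0],
    [1,0,0,0,0]
  ]
}}

```text
time_s: 7.42
eef_pos: [297.4, 78.4, 3.6]
ee_rot: [-0.0, -0.112, 0.994, 0.0]
force: [-0.1, -0.1, -1.0]
grip_width: 0.001
grip_force: 0.0
```

{"fn": "apply_moves", "kwargs": {
  "commands": [
    [1,0,0,1.5,0],
    [1,0,0,0,0]
  ]
}}

```text
time_s: 7.68
eef_pos: [297.4, 78.4, 2.1]
ee_rot: [-0.0, -0.112, 0.994, 0.0]
force: [-0.3, -0.2, -0.1]
grip_width: -0.0
grip_force: 0.0
```

{"fn": "apply_moves", "kwargs": {
  "commands": [
    [1,0,0,1.5,0],
    [1,0,0,0,0]
  ]
}}

```text
time_s: 7.92
eef_pos: [297.4, 78.4, 0.6]
ee_rot: [-0.0, -0.112, 0.994, 0.0]
force: [-0.3, -0.7, 0.3]
grip_width: -0.003
grip_force: 0.0
```

{"fn": "apply_moves", "kwargs": {
  "commands": [
    [1,0,0,1.5,0],
    [1,0,0,0,0]
  ]
}}

```text
time_s: 8.18
eef_pos: [297.4, 78.4, -0.9]
ee_rot: [-0.0, -0.112, 0.994, 0.0]
force: [-1.1, 0.1, -0.9]
grip_width: 0.002
grip_force: 0.0
```

{"fn": "apply_moves", "kwargs": {
  "commands": [
    [1,0,0,1.5,0],
    [1,0,0,0,0]
  ]
}}

```text
time_s: 8.43
eef_pos: [297.4, 78.4, -2.4]
ee_rot: [-0.0, -0.112, 0.994, 0.0]
force: [-0.9, -0.1, -0.5]
grip_width: -0.004
grip_force: 0.0
```

{"fn": "apply_moves", "kwargs": {
  "commands": [
    [1,0,0,1.5,0],
    [1,0,0,0,0]
  ]
}}

```text
time_s: 8.68
eef_pos: [297.4, 78.4, -3.9]
ee_rot: [-0.0, -0.112, 0.994, 0.0]
force: [-0.1, 0.3, 0.5]
grip_width: 0.004
grip_force: 0.0
```

```bash
python3 -c "
from h import *
s=sense();print(s['eef_pos'],s['force'],proj('side',s['eef_pos']),proj('side',s['eef_pos']-[0,0,22]))
a=cv2.imread('pics/s3.png');b=cap('side','s4')
for n,j in(('s3',a),('s4',b)):
  for u in range(222,246,3):print(n,u,[int(x) for x in j[206:246:2,u].max(1)])"
```

```text
[297.40385038  78.35023839  -3.87926667] [-0.07418455  0.31340723  0.5435063 ] [232.49252415 222.22116684] [233.02354456 225.99710307]
s3 222 [232, 226, 228, 227, 228, 229, 230, 234, 234, 233, 235, 234, 229, 226, 227, 228, 232, 232, 233, 232]
s3 225 [224, 232, 231, 227, 227, 229, 229, 230, 229, 234, 222, 139, 227, 235, 232, 224, 224, 225, 220, 139]
s3 228 [33, 34, 208, 219, 225, 227, 226, 229, 229, 164, 137, 141, 210, 216, 233, 235, 235, 213, 133, 129]
s3 231 [36, 34, 37, 82, 87, 78, 225, 228, 225, 163, 139, 139, 137, 141, 141, 139, 141, 145, 142, 142]
s3 234 [33, 35, 32, 36, 35, 81, 228, 231, 230, 164, 134, 139, 140, 138, 137, 139, 140, 138, 140, 145]
s3 237 [48, 57, 33, 78, 182, 226, 231, 232, 234, 193, 140, 140, 134, 137, 138, 139, 138, 139, 139, 137]
s3 240 [65, 47, 77, 223, 230, 231, 229, 230, 230, 232, 235, 231, 147, 140, 135, 137, 140, 137, 138, 139]
s3 243 [44, 87, 223, 226, 224, 228, 229, 226, 226, 229, 230, 231, 235, 166, 143, 142, 134, 136, 139, 139]
s4 222 [209, 223, 227, 227, 228, 229, 230, 234, 234, 233, 235, 234, 229, 225, 227, 229, 232, 232, 233, 159]
s4 225 [36, 35, 111, 228, 227, 228, 227, 229, 229, 142, 211, 231, 234, 234, 232, 224, 212, 151, 140, 138]
s4 228 [33, 36, 35, 35, 208, 226, 226, 229, 138, 139, 138, 219, 218, 228, 221, 145, 144, 137, 130, 130]
s4 231 [40, 33, 35, 33, 35, 41, 74, 76, 126, 139, 139, 139, 138, 141, 140, 138, 142, 145, 144, 142]
s4 234 [33, 33, 34, 32, 32, 29, 33, 32, 106, 137, 132, 138, 140, 139, 137, 139, 140, 137, 141, 144]
s4 237 [45, 38, 58, 43, 38, 33, 145, 175, 199, 138, 139, 140, 135, 137, 140, 139, 138, 137, 141, 138]
s4 240 [107, 115, 68, 52, 39, 78, 229, 229, 230, 232, 199, 147, 139, 141, 135, 137, 140, 137, 138, 138]
s4 243 [227, 225, 126, 60, 111, 228, 230, 227, 226, 228, 230, 231, 152, 141, 142, 143, 135, 136, 139, 136]
```

{"fn": "apply_moves", "kwargs": {
  "commands": [
    [1,0,0,1,0],
    [1,0,0,0,0]
  ]
}}

```text
time_s: 8.98
eef_pos: [297.4, 78.3, -4.8]
ee_rot: [-0.0, -0.112, 0.994, 0.0]
force: [-0.8, 0.6, -0.4]
grip_width: -0.002
grip_force: 0.0
```

{"fn": "apply_moves", "kwargs": {
  "commands": [
    [1,0,0,1,0],
    [1,0,0,0,0]
  ]
}}

```text
time_s: 9.22
eef_pos: [297.4, 78.4, -5.9]
ee_rot: [-0.0, -0.112, 0.994, 0.0]
force: [0.3, 0.4, 0.3]
grip_width: 0.0
grip_force: 0.0
```

{"fn": "apply_moves", "kwargs": {
  "commands": [
    [1,0,0,1,0],
    [1,0,0,0,0]
  ]
}}

```text
time_s: 9.48
eef_pos: [297.4, 78.4, -6.9]
ee_rot: [-0.0, -0.112, 0.994, 0.0]
force: [0.9, 0.3, -0.2]
grip_width: 0.002
grip_force: 0.0
```

{"fn": "apply_moves", "kwargs": {
  "commands": [
    [1,0,0,1,0],
    [1,0,0,0,0]
  ]
}}

```text
time_s: 9.72
eef_pos: [297.4, 78.4, -7.9]
ee_rot: [-0.0, -0.112, 0.994, 0.0]
force: [-0.2, 0.5, -0.3]
grip_width: -0.002
grip_force: 0.0
```

{"fn": "apply_moves", "kwargs": {
  "commands": [
    [1,0,0,1,0],
    [1,0,0,0,0]
  ]
}}

```text
time_s: 9.98
eef_pos: [297.4, 78.4, -8.9]
ee_rot: [-0.0, -0.112, 0.994, 0.0]
force: [0.1, 0.7, 0.2]
grip_width: -0.003
grip_force: 0.0
```

```bash
python3 -c "
from h import *
s=sense();print(s['eef_pos'],s['force'],s['joints'])
b=cap('side','s5')
for u in range(228,238,3):print(u,[int(x) for x in b[210:232,u].max(1)])
cv2.imwrite('pics/c7.png',cv2.resize(b[150:250,180:290],None,fx=6,fy=6,interpolation=cv2.INTER_CUBIC))"
```

```text
[297.3881604   78.35684649  -8.86409615] [0.09706648 0.66702305 0.22045172] [-1.30198972e-01  2.82072588e-01  2.34247845e+00  3.00920282e-05
  5.17247307e-01 -1.92542766e+00]
228 [35, 33, 35, 68, 113, 206, 225, 225, 226, 227, 190, 148, 138, 137, 140, 139, 138, 209, 219, 220, 218, 228]
231 [33, 34, 30, 35, 34, 32, 36, 55, 73, 84, 77, 77, 108, 133, 138, 138, 139, 141, 139, 139, 137, 139]
234 [35, 34, 32, 34, 35, 32, 30, 30, 34, 33, 34, 36, 49, 118, 136, 137, 134, 137, 138, 141, 140, 139]
237 [39, 37, 35, 40, 52, 40, 32, 33, 31, 137, 148, 177, 184, 150, 138, 140, 139, 142, 140, 135, 135, 136]
```

View pics/c7.png

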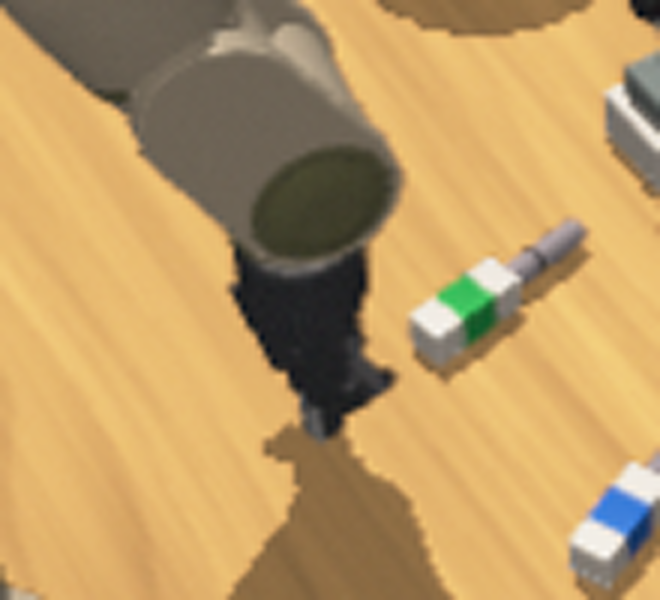

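{"fn": "apply_moves", "kwargs": {
  "commands": [
    [1,0,0,1,0],
    [1,0,0,0,0]
  ]
}}

```text
time_s: 10.28
eef_pos: [297.4, 78.4, -9.9]
ee_rot: [-0.0, -0.112, 0.994, 0.0]
force: [0.4, -1.0, -0.2]
grip_width: -0.0
grip_force: 0.0
```

{"fn": "apply_moves", "kwargs": {
  "commands": [
    [1,0,0,1,0],
    [1,0,0,0,0]
  ]
}}

```text
time_s: 10.52
eef_pos: [297.4, 78.3, -10.9]
ee_rot: [-0.0, -0.112, 0.994, 0.0]
force: [0.3, -0.6, -1.3]
grip_width: 0.001
grip_force: 0.0
```

{"fn": "apply_moves", "kwargs": {
  "commands": [
    [1,0,0,1,0],
    [1,0,0,0,0]
  ]
}}

```text
time_s: 10.78
eef_pos: [297.5, 78.3, -11.6]
ee_rot: [0.0, -0.112, 0.994, -0.0]
force: [-0.5, -0.3, 9.5]
grip_width: 0.0
grip_force: 4.9
```

The counter is touched at a reported z of -11.3, so tip height = reported z + 11.3, a constant offset of about 33 mm. The xy of the arm agrees with the top camera. I retry the green grasp lower.

{"fn": "apply_moves", "kwargs": {
  "commands": [
    [1,0,0,-20,0],
    [-0.3,0,0,-40,0],
    [-0.3,0,0,-30,0],
    [-0.3,-40,0,0,0],
    [-0.3,-40,0,0,0],
    [-0.3,-40,0,0,0],
    [-0.3,0,0,0,0],
    [-0.3,0,0,0,0]
  ]
}}

```text
time_s: 11.78
eef_pos: [413.6, 105.1, 77.8]
ee_rot: [-0.001, -0.112, 0.994, 0.0]
force: [-0.4, -0.4, -0.1]
grip_width: 0.654
grip_force: 0.0
```

```bash
python3 -c "
from h import *
goal(414,105.5,-8,192.8)"
```

```text
pos [413.6 105.1  77.8] ang -167.1 turn 0.07 shift [-0.6  0.3 85.8] F [-0.4 -0.4 -0.1] grip 55.6 0.0 t 11.775
```

{"fn": "apply_moves", "kwargs": {
  "commands": [
    [-0.3,0,0,25,0],
    [-0.3,0,0,25,0],
    [-0.3,0,0,15,0],
    [-0.3,0,0,10,0],
    [-0.3,0,0,6,0],
    [-0.3,0,0,5,0],
    [-0.3,0,0,0,0],
    [1,0,0,0,0],
    [1,0,0,0,0],
    [1,0,0,0,0],
    [1,0,0,0,0],
    [1,0,0,0,0]
  ],
  "newtons": 60
}}

```text
time_s: 13.28
eef_pos: [414.8, 105.1, -7.3]
ee_rot: [0.0, -0.112, 0.994, -0.0]
force: [-0.9, 0.7, 4.4]
grip_width: 0.312
grip_force: 59.9
```

```bash
python3 -c "
from h import *
goal(446,-15.6,80,180.8)"
```

```text
pos [414.8 105.1  -7.3] ang -167.1 turn 12.06 shift [ -29.6 -121.1  -87.3] F [-0.9  0.7  4.4] grip 26.5 59.9 t 13.275
```

{"fn": "apply_moves", "kwargs": {
  "commands": [
    [1,0,0,-20,0],
    [1,0,0,-30,0],
    [1,0,0,-37,0],
    [1,0,0,0,6],
    [1,0,0,0,6],
    [1,-5,-20,0,0],
    [1,-5,-20,0,0],
    [1,-5,-20,0,0],
    [1,-5,-20,0,0],
    [1,-5,-20,0,0],
    [1,-5,-21,0,0],
    [1,0,0,20,0],
    [1,0,0,21,0],
    [1,0,0,0,0],
    [1,0,0,0,0]
  ]
}}

```text
time_s: 15.15
eef_pos: [446.6, -15.5, 38.8]
ee_rot: [0.0, -0.008, 1.0, -0.0]
force: [0.3, 0.7, -0.2]
grip_width: 0.32
grip_force: 40.1
```

```bash
python3 -c "
from h import *
goal(446,-15.6,38.7,180.8)
i=cap('top','t6');j=cap('side','s6')
k=lambda m:cv2.resize(m,(400,400),interpolation=cv2.INTER_CUBIC)
cv2.imwrite('pics/c8.png',np.hstack([k(i[155:255,225:325]),k(j[150:250,240:340])]))"
```

```text
pos [446.6 -15.5  38.8] ang -179.1 turn 0.07 shift [ 0.6 -0.1  0.1] F [ 0.3  0.7 -0.2] grip 27.2 40.1 t 15.15
```

View pics/c8.png

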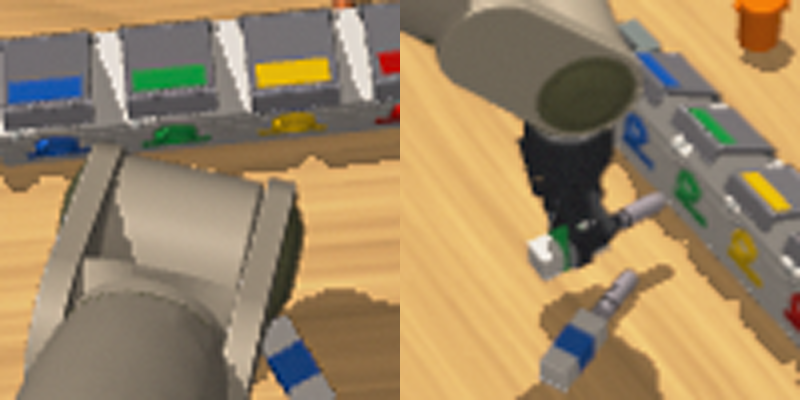

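```bash
python3 -c "
from h import *
for p in ([546.6,-15.5,60],[480,-15.5,60],[411,-15.5,60],[568,-15.6,60],[568,-15.6,70]):print(p,proj('side',p).round(1),(proj('side',p)-[240,150])*4+[400,0])
i=cv2.imread('pics/t6.png');j=cv2.imread('pics/s6.png')
print(blobs(i,'green',(225,155,325,255)),[ (c,blobs(j,c,(230,140,390,290))) for c in HUE])
h=cv2.cvtColor(j,cv2.COLOR_BGR2HSV)
for v in range(194,212):print(v,' '.join('%3d/%3d'%(h[v,u,1],h[v,u,2]) for u in range(290,316)))
"
```

```text
[546.6, -15.5, 60] [304.5 199.4] [657.88956018 197.44558077]
[480, -15.5, 60] [288.8 206.9] [595.38899582 227.46525363]
[411, -15.5, 60] [272.2 214.9] [528.80551811 259.44599235]
[568, -15.6, 60] [309.4 197. ] [677.67745391 188.0405044 ]
[568, -15.6, 70] [309.5 195.2] [678.03594307 180.61540846]
[(np.float64(266.64), np.float64(173.91), 81), (np.float64(268.17), np.float64(188.42), 36)] [('blue', [(np.float64(304.0), np.float64(167.0), 21), (np.float64(298.05), np.float64(182.68), 22), (np.float64(283.54), np.float64(235.6), 50)]), ('green', [(np.float64(318.0), np.float64(181.5), 16), (np.float64(311.5), np.float64(194.5), 8), (np.float64(310.78), np.float64(198.56), 9), (np.float64(279.77), np.float64(208.23), 13)]), ('yellow', [(np.float64(331.16), np.float64(197.27), 45), (np.float64(325.6), np.float64(213.23), 52)]), ('red', [(np.float64(346.36), np.float64(213.21), 42), (np.float64(339.92), np.float64(228.28), 39), (np.float64(296.49), np.float64(272.05), 73)])]
194 132/155 132/230 132/232 134/229 134/227 132/228 134/219 130/141 135/142 132/139 106/137  60/123  30/118  31/117  
[... 2998 characters left out ...]
 135/144 133/146 129/144 132/143 130/139 109/133  61/121  28/117
209  17/ 30   8/ 32  64/ 56 128/155 129/231 132/232 130/233 129/234 129/236 128/236 125/238 128/238 128/236 128/235 130/234 132/230 134/223 137/205 131/140 132/145 131/146 134/146 130/143 129/140 102/133  45/120
210  38/ 34  16/ 31 136/144 130/231 127/237 130/235 129/233 130/234 128/235 129/235 128/236 125/238 128/238 128/236 128/235 132/234 132/232 133/228 134/220 136/206 135/181 135/215 131/146 130/143 128/139  98/133
211   5/ 55  53/102 104/184 132/234 129/237 126/236 130/234 129/233 132/234 130/235 128/235 127/237 126/239 127/239 130/236 129/235 130/234 131/231 133/230 133/226 138/212 133/163 134/146 133/144 135/142 128/140
```

Top: the arm hides the tube. Side: the green cartridge is held level, tube tip near (305.5,199.3) and green ring hole near (311.5,196.7), in line to about 1 px. I feel my way in.

{"fn": "apply_moves", "kwargs": {
  "commands": [
    [1,-8,0,0,0],
    [1,-8,0,0,0],
    [1,-3,0,0,0],
    [1,-3,0,0,0],
    [1,-2,0,0,0],
    [1,0,0,0,0]
  ]
}}

```text
time_s: 16.0
eef_pos: [470.3, -15.1, 38.2]
ee_rot: [-0.0, -0.008, 1.0, 0.0]
force: [-0.3, -0.4, -1.1]
grip_width: 0.316
grip_force: 64.7
```

{"fn": "apply_moves", "kwargs": {
  "commands": [
    [1,-2,0,0,0],
    [1,-2,0,0,0],
    [1,0,0,0,0]
  ]
}}

```text
time_s: 16.38
eef_pos: [474.4, -15.1, 38.2]
ee_rot: [0.0, -0.008, 1.0, -0.0]
force: [0.3, -0.4, -2.0]
grip_width: 0.312
grip_force: 64.7
```

{"fn": "apply_moves", "kwargs": {
  "commands": [
    [1,-2,0,0,0],
    [1,-2,0,0,0],
    [1,0,0,0,0]
  ]
}}

```text
time_s: 16.75
eef_pos: [478.4, -15.0, 38.2]
ee_rot: [0.0, -0.008, 1.0, -0.0]
force: [-1.0, 0.1, -0.3]
grip_width: 0.313
grip_force: 64.7
```

{"fn": "apply_moves", "kwargs": {
  "commands": [
    [1,-2,0,0,0],
    [1,-2,0,0,0],
    [1,0,0,0,0]
  ]
}}

```text
time_s: 17.12
eef_pos: [482.4, -14.9, 38.2]
ee_rot: [0.0, -0.008, 1.0, -0.0]
force: [-0.2, 0.8, -0.9]
grip_width: 0.317
grip_force: 64.7
```

{"fn": "apply_moves", "kwargs": {
  "commands": [
    [1,-2,0,0,0],
    [1,-2,0,0,0],
    [1,-2,0,0,0],
    [1,0,0,0,0]
  ]
}}

```text
time_s: 17.62
eef_pos: [488.4, -14.9, 38.2]
ee_rot: [0.0, -0.008, 1.0, -0.0]
force: [0.9, 0.7, -0.9]
grip_width: 0.317
grip_force: 64.7
```

{"fn": "apply_moves", "kwargs": {
  "commands": [
    [1,-2,0,0,0],
    [1,-2,0,0,0],
    [1,-2,0,0,0],
    [1,0,0,0,0]
  ]
}}

```text
time_s: 18.12
eef_pos: [494.4, -14.7, 38.2]
ee_rot: [0.0, -0.008, 1.0, -0.0]
force: [-0.5, 0.3, -1.5]
grip_width: 0.311
grip_force: 64.7
```

{"fn": "apply_moves", "kwargs": {
  "commands": [
    [1,-2,0,0,0],
    [1,-2,0,0,0],
    [1,-2,0,0,0],
    [1,0,0,0,0]
  ]
}}

```text
time_s: 18.62
eef_pos: [500.4, -14.7, 38.2]
ee_rot: [0.0, -0.008, 1.0, -0.0]
force: [0.4, 0.2, -1.3]
grip_width: 0.312
grip_force: 64.7
```

{"fn": "apply_moves", "kwargs": {
  "commands": [
    [1,-2,0,0,0],
    [1,-2,0,0,0],
    [1,0,0,0,0]
  ]
}}

```text
time_s: 19.0
eef_pos: [503.1, -14.5, 37.9]
ee_rot: [-0.002, -0.008, 1.0, 0.0]
force: [-7.7, -0.1, 2.7]
grip_width: 0.316
grip_force: 65.4
```

{"fn": "apply_moves", "kwargs": {
  "commands": [
    [1,-2,0,0,0],
    [1,-2,0,0,0],
    [1,0,0,0,0]
  ]
}}

```text
time_s: 19.38
eef_pos: [507.2, -14.4, 38.1]
ee_rot: [-0.001, -0.008, 1.0, 0.0]
force: [-4.7, -0.0, 2.0]
grip_width: 0.314
grip_force: 65.3
```

{"fn": "apply_moves", "kwargs": {
  "commands": [
    [1,-2,0,0,0],
    [1,-2,0,0,0],
    [1,0,0,0,0]
  ]
}}

```text
time_s: 19.75
eef_pos: [511.9, -14.4, 38.1]
ee_rot: [-0.001, -0.008, 1.0, 0.0]
force: [-3.3, 0.4, -0.5]
grip_width: 0.315
grip_force: 65.2
```

{"fn": "apply_moves", "kwargs": {
  "commands": [
    [1,-2,0,0,0],
    [1,-2,0,0,0],
    [1,-2,0,0,0],
    [1,0,0,0,0]
  ]
}}

```text
time_s: 20.25
eef_pos: [518.1, -14.3, 38.0]
ee_rot: [-0.0, -0.008, 1.0, 0.0]
force: [-3.6, 1.1, -0.0]
grip_width: 0.317
grip_force: 65.1
```

{"fn": "apply_moves", "kwargs": {
  "commands": [
    [1,-2,0,0,0],
    [1,-2,0,0,0],
    [1,0,0,0,0]
  ]
}}

```text
time_s: 20.62
eef_pos: [518.1, -13.9, 37.4]
ee_rot: [-0.005, -0.008, 1.0, 0.001]
force: [-26.2, -3.0, 10.7]
grip_width: 0.313
grip_force: 66.7
```

{"fn": "apply_moves", "kwargs": {
  "commands": [
    [1,-2,0,0,0],
    [1,0,0,0,0]
  ]
}}

```text
time_s: 20.88
eef_pos: [518.2, -13.9, 37.1]
ee_rot: [-0.008, -0.008, 1.0, 0.001]
force: [-35.3, -3.8, 16.1]
grip_width: 0.312
grip_force: 67.4
```

Hard bottom at TCP x 518. Now I relax, release and retreat, then re-measure the others.

{"fn": "apply_moves", "kwargs": {
  "commands": [
    [1,3,0,0,0],
    [1,2,0,0,0],
    [1,0,0,0,0],
    [-0.2,0,0,0,0],
    [-0.2,0,0,0,0],
    [-0.2,0,0,0,0],
    [-0.2,0,0,-20,0],
    [-0.2,0,0,-30,0],
    [-0.2,10,0,-30,0],
    [-0.2,40,0,0,0],
    [-0.2,40,0,0,0],
    [-0.2,40,0,0,0],
    [-0.2,40,0,0,0],
    [-0.2,0,0,0,0]
  ]
}}

```text
time_s: 22.62
eef_pos: [348.0, -16.8, 118.4]
ee_rot: [0.0, -0.007, 1.0, -0.0]
force: [-0.3, 0.1, -0.3]
grip_width: 0.599
grip_force: 0.0
```

```bash
python3 -c "
from h import *
i=cap('top','t7');j=cap('side','s7')
print(blobs(i,'green',(180,150,375,300)),blobs(i,'blue',(180,150,375,300)),blobs(i,'red',(180,150,375,300)))
for c in('blue','red'):
  try:print(c,cart(i,c,(185,195,375,300)))
  except Exception as e:print(c,e)
print('side',blobs(j,'blue',(230,140,390,290)),blobs(j,'green',(230,140,390,290)))
goal(407,-86,0,206)
k=lambda m:cv2.resize(m,(400,400),interpolation=cv2.INTER_CUBIC)
cv2.imwrite('pics/c9.png',np.hstack([k(i[155:255,225:325]),k(j[150:250,240:340])]))"
```

```text
[(np.float64(266.64), np.float64(173.91), 81), (np.float64(268.13), np.float64(187.91), 23), (np.float64(270.26), np.float64(207.08), 77)] [(np.float64(235.42), np.float64(177.04), 85), (np.float64(238.49), np.float64(191.43), 37)] [(np.float64(328.46), np.float64(169.59), 95), (np.float64(327.19), np.float64(182.74), 47), (np.float64(350.27), np.float64(255.89), 94)]
blue max() iterable argument is empty
red (array([ 366.03709396, -231.61794652,   28.        ]), np.float64(-0.0923590658096478), np.float64(133.18083076998983), 397)
side [(np.float64(304.0), np.float64(167.0), 21), (np.float64(298.1), np.float64(182.71), 21), (np.float64(283.7), np.float64(235.51), 47)] [(np.float64(318.0), np.float64(181.5), 16), (np.float64(311.8), np.float64(195.3), 10), (np.float64(299.71), np.float64(202.71), 49)]
pos [350.2 -17.3 118.7] ang -179.2 turn -25.17 shift [-20.8 -86.5 118.9] F [0.8 0.1 0.6] grip 51.1 0.0 t 22.725
```

View pics/c9.png

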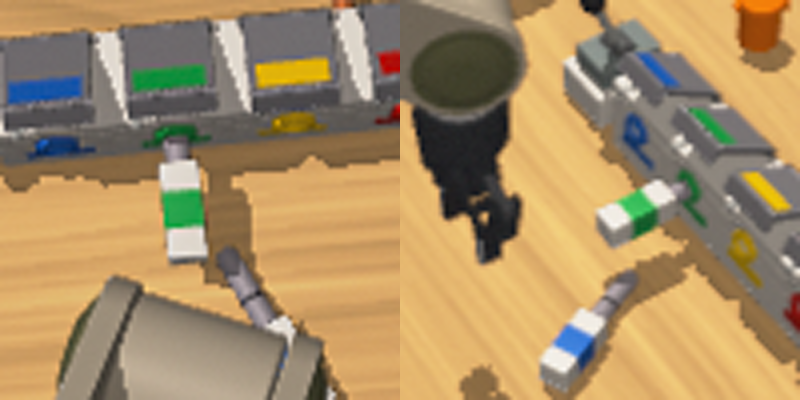

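Green sits level in its port, body close behind the ring (top crop (182,210)), black ring hidden, so it is home. The blue cartridge is unmoved.

```bash
python3 -c "
from h import *
print(onz('top',270.26,207.08,74),sense()['joints'].round(2))
goal(407,-86.5,70,206.2)"
```

```text
[516.55067931 -16.81670443  74.        ] [-0.39  0.05  2.11  0.    0.98 -1.97]
pos [350.2 -17.3 118.7] ang -179.2 turn -25.37 shift [-20.4 -87.1  48.9] F [0.8 0.1 0.6] grip 51.1 0.0 t 22.725
```

{"fn": "apply_moves", "kwargs": {
  "commands": [
    [-0.2,0,0,0,-8.5],
    [-0.2,0,0,0,-8.5],
    [-0.2,0,0,0,-8.4],
    [-0.2,-5,-21,12,0],
    [-0.2,-5,-22,12,0],
    [-0.2,-5,-22,12,0],
    [-0.2,-5,-22,12,0],
    [-0.2,0,0,0,0],
    [-0.2,0,0,0,0]
  ]
}}

```text
time_s: 23.85
eef_pos: [405.8, -85.7, 70.3]
ee_rot: [-0.0, -0.227, 0.974, 0.0]
force: [-0.3, 0.7, 0.3]
grip_width: 0.596
grip_force: 0.0
```

```bash
python3 -c "
from h import *
j=cap('side','s8');print(blobs(j,'blue',(230,140,390,290)))
goal(407,-86.5,-8,206.2)"
```

```text
[(np.float64(304.0), np.float64(167.0), 21), (np.float64(283.55), np.float64(235.55), 49)]
pos [405.7 -85.6  70.5] ang -153.7 turn 0.09 shift [-0.8 -1.3 78.5] F [-0.6  0.7  0.2] grip 50.9 0.0 t 23.9
```

{"fn": "apply_moves", "kwargs": {
  "commands": [
    [-0.2,0,0,25,0],
    [-0.2,0,0,25,0],
    [-0.2,0,0,12,0],
    [-0.2,0,0,8,0],
    [-0.2,0,0,5,0],
    [-0.2,0,0,3,0],
    [-0.2,0,0,0,0],
    [1,0,0,0,0],
    [1,0,0,0,0],
    [1,0,0,0,0],
    [1,0,0,0,0],
    [1,0,0,0,0]
  ],
  "newtons": 60
}}

```text
time_s: 25.4
eef_pos: [406.0, -86.3, -7.4]
ee_rot: [0.0, -0.227, 0.974, -0.0]
force: [-1.0, 0.5, 4.4]
grip_width: 0.313
grip_force: 59.9
```

```bash
python3 -c "
from h import *
goal(440,69.5,100,180.8)"
```

```text
pos [406.  -86.3  -7.4] ang -153.7 turn 25.47 shift [ -36.3  155.2 -107.4] F [-1.   0.5  4.4] grip 26.6 59.9 t 25.4
```

{"fn": "apply_moves", "kwargs": {
  "commands": [
    [1,0,0,-20,0],
    [1,0,0,-30,0],
    [1,0,0,-30,0],
    [1,0,0,-27,0],
    [1,0,0,0,8.5],
    [1,0,0,0,8.5],
    [1,0,0,0,8.5],
    [1,-5,25,0,0],
    [1,-5,25,0,0],
    [1,-5,25,0,0],
    [1,-5,25,0,0],
    [1,-10,25,0,0],
    [1,-10,30,0,0],
    [1,0,0,20,0],
    [1,0,0,20,0],
    [1,0,0,20,0],
    [1,0,0,0,0],
    [1,0,0,0,0]
  ]
}}

```text
time_s: 27.65
eef_pos: [444.0, 69.4, 39.9]
ee_rot: [0.0, -0.007, 1.0, -0.0]
force: [0.3, -0.4, -0.3]
grip_width: 0.313
grip_force: 59.4
```

```bash
python3 -c "
from h import *
goal(446,69.8,38.5,180.8)
j=cap('side','s9');h=cv2.cvtColor(j,cv2.COLOR_BGR2HSV)
print(proj('side',[546,69.8,60]),blobs(j,'blue',(230,140,390,290)))
for u in range(284,294,2):print(u,[int(x) for x in h[175:197,u,1]])
i=cap('top','t9');print(blobs(i,'red',(180,150,375,300)))"
```

```text
pos [444.   69.4  39.9] ang -179.2 turn -0.04 shift [-2.   0.4  1.4] F [ 0.3 -0.4 -0.3] grip 26.6 59.4 t 27.65
[291.56810285 184.87444217] [(np.float64(304.0), np.float64(167.0), 21), (np.float64(298.1), np.float64(182.71), 21), (np.float64(267.08), np.float64(193.42), 12)]
284 [62, 110, 131, 137, 132, 133, 133, 135, 132, 131, 130, 84, 25, 20, 18, 18, 66, 129, 128, 127, 127, 131]
286 [26, 29, 44, 100, 127, 138, 133, 135, 133, 132, 78, 21, 16, 17, 17, 57, 129, 130, 130, 130, 129, 125]
288 [29, 29, 24, 26, 28, 73, 123, 129, 134, 84, 24, 21, 19, 17, 57, 131, 130, 131, 129, 130, 129, 128]
290 [28, 30, 29, 30, 31, 27, 39, 112, 79, 20, 16, 15, 19, 33, 133, 133, 133, 132, 130, 131, 132, 129]
292 [28, 28, 30, 30, 29, 31, 102, 120, 96, 25, 17, 21, 48, 121, 134, 128, 135, 132, 131, 131, 131, 131]
[(np.float64(328.44), np.float64(169.56), 96), (np.float64(327.21), np.float64(182.69), 48), (np.float64(350.16), np.float64(255.94), 96)]
```

{"fn": "apply_moves", "kwargs": {
  "commands": [
    [1,-8,0.4,1.4,0],
    [1,-8,0,0,0],
    [1,-6,0,0,0],
    [1,-4,0,0,0],
    [1,0,0,0,0]
  ]
}}

```text
time_s: 28.38
eef_pos: [469.8, 70.2, 37.7]
ee_rot: [-0.0, -0.007, 1.0, -0.0]
force: [0.5, 0.7, -1.2]
grip_width: 0.317
grip_force: 59.4
```

{"fn": "apply_moves", "kwargs": {
  "commands": [
    [1,-2,0,0,0],
    [1,-2,0,0,0],
    [1,-2,0,0,0],
    [1,0,0,0,0]
  ]
}}

```text
time_s: 28.88
eef_pos: [475.8, 70.2, 37.8]
ee_rot: [0.0, -0.007, 1.0, -0.0]
force: [0.4, 0.3, -2.0]
grip_width: 0.313
grip_force: 59.4
```

{"fn": "apply_moves", "kwargs": {
  "commands": [
    [1,-2,0,0,0],
    [1,-2,0,0,0],
    [1,-2,0,0,0],
    [1,0,0,0,0]
  ]
}}

```text
time_s: 29.38
eef_pos: [481.9, 70.3, 37.9]
ee_rot: [0.0, -0.007, 1.0, -0.0]
force: [-0.1, -0.2, -1.0]
grip_width: 0.316
grip_force: 59.4
```

{"fn": "apply_moves", "kwargs": {
  "commands": [
    [1,-2,0,0,0],
    [1,-2,0,0,0],
    [1,-2,0,0,0],
    [1,0,0,0,0]
  ]
}}

```text
time_s: 29.88
eef_pos: [487.9, 70.4, 37.8]
ee_rot: [0.0, -0.007, 1.0, -0.0]
force: [0.8, 0.4, -0.3]
grip_width: 0.311
grip_force: 59.4
```

Entering freely; continue.

{"fn": "apply_moves", "kwargs": {
  "commands": [
    [1,-2,0,0,0],
    [1,-2,0,0,0],
    [1,-2,0,0,0],
    [1,-2,0,0,0],
    [1,0,0,0,0]
  ]
}}

```text
time_s: 30.5
eef_pos: [495.9, 70.5, 37.8]
ee_rot: [0.0, -0.007, 1.0, -0.0]
force: [-0.1, -0.4, -0.3]
grip_width: 0.314
grip_force: 59.4
```

{"fn": "apply_moves", "kwargs": {
  "commands": [
    [1,-2,0,0,0],
    [1,-2,0,0,0],
    [1,-2,0,0,0],
    [1,-2,0,0,0],
    [1,0,0,0,0]
  ]
}}

```text
time_s: 31.12
eef_pos: [500.3, 70.9, 37.1]
ee_rot: [-0.004, -0.007, 1.0, 0.0]
force: [-16.9, -1.7, 7.8]
grip_width: 0.317
grip_force: 60.7
```

{"fn": "apply_moves", "kwargs": {
  "commands": [
    [1,-2,0,0,0],
    [1,-2,0,0,0],
    [1,-2,0,0,0],
    [1,0,0,0,0]
  ]
}}

```text
time_s: 31.62
eef_pos: [509.5, 70.8, 37.6]
ee_rot: [-0.0, -0.007, 1.0, 0.0]
force: [-0.6, -0.3, -2.1]
grip_width: 0.316
grip_force: 59.4
```

{"fn": "apply_moves", "kwargs": {
  "commands": [
    [1,-2,0,0,0],
    [1,-2,0,0,0],
    [1,-2,0,0,0],
    [1,0,0,0,0]
  ]
}}

```text
time_s: 32.12
eef_pos: [514.1, 70.9, 37.4]
ee_rot: [-0.002, -0.007, 1.0, 0.0]
force: [-11.4, -1.0, 2.9]
grip_width: 0.313
grip_force: 60.1
```

{"fn": "apply_moves", "kwargs": {
  "commands": [
    [1,-2,0,0,0],
    [1,0,0,0,0]
  ]
}}

```text
time_s: 32.38
eef_pos: [514.1, 71.0, 37.1]
ee_rot: [-0.005, -0.007, 1.0, 0.0]
force: [-20.9, -1.9, 8.8]
grip_width: 0.316
grip_force: 60.7
```

{"fn": "apply_moves", "kwargs": {
  "commands": [
    [1,-2,0,0,0],
    [1,0,0,0,0]
  ]
}}

```text
time_s: 32.62
eef_pos: [514.2, 71.0, 36.7]
ee_rot: [-0.007, -0.007, 1.0, 0.0]
force: [-30.6, -2.6, 13.5]
grip_width: 0.317
grip_force: 61.4
```

{"fn": "apply_moves", "kwargs": {
  "commands": [
    [1,-1.5,0,0,0],
    [1,0,0,0,0]
  ]
}}

```text
time_s: 32.88
eef_pos: [514.4, 71.2, 36.4]
ee_rot: [-0.009, -0.007, 1.0, 0.0]
force: [-34.8, -3.8, 15.0]
grip_width: 0.317
grip_force: 61.7
```

{"fn": "apply_moves", "kwargs": {
  "commands": [
    [1,3,0,0,0],
    [1,3,0,0,0],
    [1,0,0,0,0],
    [-0.2,0,0,0,0],
    [-0.2,0,0,0,0],
    [-0.2,0,0,0,0],
    [-0.2,0,0,-20,0],
    [-0.2,0,0,-30,0],
    [-0.2,10,0,-30,0],
    [-0.2,40,-10,0,0],
    [-0.2,40,-30,0,0],
    [-0.2,40,-30,0,0],
    [-0.2,40,-30,0,0],
    [-0.2,0,-30,0,0],
    [-0.2,0,-30,0,0],
    [-0.2,0,0,0,0]
  ]
}}

```text
time_s: 34.88
eef_pos: [347.6, -93.0, 118.1]
ee_rot: [0.001, -0.005, 1.0, -0.0]
force: [-0.4, -0.2, 0.1]
grip_width: 0.592
grip_force: 0.0
```

```bash
python3 -c "
from h import *
i=cap('top','t10');j=cap('side','s10')
print({c:blobs(i,c,(180,150,375,300)) for c in ('blue','green','red')})
try:print('red',cart(i,'red',(185,195,375,300)))
except Exception as e:print(e)
for c in('blue','green'):
  b=[b for b in blobs(i,c,(180,150,375,300)) if b[1]>195]
  if b:print(c,onz('top',b[0][0],b[0][1],74))
print('side',blobs(j,'blue',(230,140,390,290)),blobs(j,'red',(230,140,390,290)))
goal(366,-231.5,70,174.7);print(sense()['joints'].round(2))"
```

```text
{'blue': [(np.float64(235.42), np.float64(177.04), 85), (np.float64(238.44), np.float64(190.96), 25), (np.float64(240.75), np.float64(210.11), 84)], 'green': [(np.float64(266.64), np.float64(173.91), 81), (np.float64(268.05), np.float64(187.91), 22), (np.float64(270.26), np.float64(207.08), 77)], 'red': [(np.float64(328.46), np.float64(169.59), 95), (np.float64(327.21), np.float64(182.69), 48), (np.float64(350.21), np.float64(255.96), 95)]}
red (array([ 365.85305829, -231.42621189,   28.        ]), np.float64(-1.0182894003020249), np.float64(176.67231280109849), 1390)
blue [514.86582398  66.33314464  74.        ]
green [516.55067931 -16.81670443  74.        ]
side [(np.float64(304.0), np.float64(167.0), 21), (np.float64(298.8), np.float64(181.3), 10), (np.float64(286.59), np.float64(188.71), 51)] [(np.float64(346.36), np.float64(213.21), 42), (np.float64(339.89), np.float64(228.26), 38), (np.float64(296.36), np.float64(271.99), 69)]
pos [347.3 -91.3 117.9] ang -179.3 turn 6.03 shift [ -31.6 -137.9   47.9] F [0.4 1.1 0.1] grip 51.0 0.0 t 34.975
[-0.59  0.07  2.09  0.    0.98 -2.17]
```

{"fn": "apply_moves", "kwargs": {
  "commands": [
    [-0.2,0,0,0,6],
    [-0.2,-5,-23,8,0],
    [-0.2,-5,-23,8,0],
    [-0.2,-5,-23,8,0],
    [-0.2,-5,-23,8,0],
    [-0.2,-5,-23,8,0],
    [-0.2,-5,-22,8,0],
    [-0.2,0,0,0,0],
    [-0.2,0,0,0,0]
  ]
}}

```text
time_s: 36.1
eef_pos: [364.7, -229.5, 69.9]
ee_rot: [-0.0, 0.045, 0.999, 0.0]
force: [-0.2, 0.3, 0.1]
grip_width: 0.6
grip_force: 0.0
```

```bash
python3 -c "
from h import *
j=cap('side','s11');print(blobs(j,'red',(230,140,390,290)))
goal(366,-231,-8,174.7)"
```

```text
[(np.float64(346.36), np.float64(213.21), 42), (np.float64(339.89), np.float64(228.26), 38), (np.float64(296.38), np.float64(272.26), 69)]
pos [ 364.7 -229.6   70. ] ang 174.8 turn 0.13 shift [-1.4 -1.3 78. ] F [-0.  -1.2 -0.7] grip 50.9 0.0 t 36.15
```

{"fn": "apply_moves", "kwargs": {
  "commands": [
    [-0.2,0,0,25,0],
    [-0.2,0,0,25,0],
    [-0.2,0,0,12,0],
    [-0.2,0,0,8,0],
    [-0.2,0,0,5,0],
    [-0.2,0,0,3,0],
    [-0.2,0,0,0,0],
    [1,0,0,0,0],
    [1,0,0,0,0],
    [1,0,0,0,0],
    [1,0,0,0,0],
    [1,0,0,0,0]
  ],
  "newtons": 60
}}

```text
time_s: 37.65
eef_pos: [364.8, -230.9, -7.8]
ee_rot: [0.0, 0.046, 0.999, -0.0]
force: [-1.7, 0.7, 6.3]
grip_width: 0.318
grip_force: 59.9
```

```bash
python3 -c "
from h import *
goal(448,-185.2,60,180.8)"
```

```text
pos [ 364.8 -230.9   -7.8] ang 174.8 turn -6.04 shift [-83.8  44.5 -67.7] F [-1.7  0.7  6.3] grip 27.0 59.9 t 37.65
```

{"fn": "apply_moves", "kwargs": {
  "commands": [
    [1,0,0,-20,0],
    [1,0,0,-26,0],
    [1,0,0,-22,0],
    [1,0,0,0,-6],
    [1,-17,9,0,0],
    [1,-17,9,0,0],
    [1,-17,9,0,0],
    [1,-17,9,0,0],
    [1,-16,8.5,0,0],
    [1,0,0,10,0],
    [1,0,0,11,0],
    [1,0,0,0,0],
    [1,0,0,0,0]
  ]
}}

```text
time_s: 39.28
eef_pos: [447.8, -185.3, 38.8]
ee_rot: [-0.0, -0.006, 1.0, -0.0]
force: [-1.0, 0.2, -1.6]
grip_width: 0.317
grip_force: 59.2
```

```bash
python3 -c "
from h import *
goal(448,-185.5,38.5,180.8)
j=cap('side','s12');h=cv2.cvtColor(j,cv2.COLOR_BGR2HSV)
p=sense()['eef_pos']
print(proj('side',[p[0]+100,p[1],60]),proj('side',[p[0]+60,p[1],60]),blobs(j,'red',(230,140,390,290)))
for u in range(322,340,2):print(u,[int(x) for x in h[226:245,u,1]])"
```

```text
pos [ 447.8 -185.3   38.8] ang -179.3 turn -0.07 shift [-0.2 -0.2  0.3] F [-1.   0.2 -1.6] grip 26.9 59.2 t 39.275
[332.45272993 230.70935512] [322.81303104 235.72713128] [(np.float64(346.36), np.float64(213.21), 42), (np.float64(339.89), np.float64(228.26), 38), (np.float64(307.55), np.float64(241.2), 20)]
322 [131, 130, 129, 128, 126, 129, 131, 132, 85, 24, 17, 14, 13, 4, 4, 4, 65, 124, 133]
324 [133, 135, 136, 134, 131, 129, 123, 82, 36, 16, 18, 12, 10, 24, 25, 128, 129, 128, 130]
326 [135, 131, 131, 129, 132, 111, 22, 20, 18, 19, 19, 68, 130, 130, 128, 124, 125, 125, 125]
328 [132, 132, 133, 131, 113, 22, 19, 18, 18, 20, 55, 125, 129, 131, 131, 129, 127, 127, 127]
330 [62, 110, 128, 111, 25, 21, 19, 18, 15, 34, 131, 130, 128, 126, 126, 130, 130, 129, 129]
332 [30, 30, 60, 45, 20, 19, 18, 16, 34, 122, 134, 129, 137, 131, 127, 125, 125, 130, 130]
334 [30, 28, 28, 26, 16, 19, 40, 79, 127, 133, 131, 129, 132, 133, 136, 132, 129, 125, 124]
336 [33, 114, 161, 97, 46, 28, 45, 87, 120, 135, 135, 131, 134, 131, 132, 133, 131, 131, 129]
338 [224, 225, 228, 227, 228, 136, 55, 32, 30, 77, 120, 131, 133, 132, 137, 134, 134, 133, 131]
```

{"fn": "apply_moves", "kwargs": {
  "commands": [
    [1,-8,0,0.3,0],
    [1,-8,0,0,0],
    [1,-5,0,0,0],
    [1,-3,0,0,0],
    [1,0,0,0,0]
  ]
}}

```text
time_s: 39.95
eef_pos: [472.1, -184.7, 38.4]
ee_rot: [-0.0, -0.007, 1.0, 0.0]
force: [-0.5, -0.7, -0.6]
grip_width: 0.315
grip_force: 59.2
```

{"fn": "apply_moves", "kwargs": {
  "commands": [
    [1,-2,0,0,0],
    [1,-2,0,0,0],
    [1,-2,0,0,0],
    [1,0,0,0,0]
  ]
}}

```text
time_s: 40.45
eef_pos: [478.1, -184.6, 38.5]
ee_rot: [-0.0, -0.007, 1.0, -0.0]
force: [-0.1, -0.7, -1.3]
grip_width: 0.312
grip_force: 59.2
```

{"fn": "apply_moves", "kwargs": {
  "commands": [
    [1,-2,0,0,0],
    [1,-2,0,0,0],
    [1,-2,0,0,0],
    [1,0,0,0,0]
  ]
}}

```text
time_s: 40.95
eef_pos: [484.2, -184.6, 38.5]
ee_rot: [0.0, -0.007, 1.0, -0.0]
force: [-0.6, 0.6, -1.6]
grip_width: 0.314
grip_force: 59.2
```

{"fn": "apply_moves", "kwargs": {
  "commands": [
    [1,-2,0,0,0],
    [1,-2,0,0,0],
    [1,-2,0,0,0],
    [1,0,0,0,0]
  ]
}}

```text
time_s: 41.45
eef_pos: [490.1, -184.5, 38.5]
ee_rot: [0.0, -0.007, 1.0, -0.0]
force: [0.1, 0.6, -1.7]
grip_width: 0.319
grip_force: 59.2
```

{"fn": "apply_moves", "kwargs": {
  "commands": [
    [1,-2,0,0,0],
    [1,-2,0,0,0],
    [1,-2,0,0,0],
    [1,-2,0,0,0],
    [1,0,0,0,0]
  ]
}}

```text
time_s: 42.08
eef_pos: [498.1, -184.4, 38.5]
ee_rot: [0.0, -0.007, 1.0, 0.0]
force: [0.6, -0.1, -1.0]
grip_width: 0.314
grip_force: 59.2
```

{"fn": "apply_moves", "kwargs": {
  "commands": [
    [1,-2,0,0,0],
    [1,-2,0,0,0],
    [1,-2,0,0,0],
    [1,0,0,0,0]
  ]
}}

```text
time_s: 42.58
eef_pos: [503.7, -184.1, 38.3]
ee_rot: [-0.0, -0.007, 1.0, 0.0]
force: [-3.2, 1.5, -0.8]
grip_width: 0.315
grip_force: 59.2
```

{"fn": "apply_moves", "kwargs": {
  "commands": [
    [1,-2,0,0,0],
    [1,-2,0,0,0],
    [1,-2,0,0,0],
    [1,0,0,0,0]
  ]
}}

```text
time_s: 43.08
eef_pos: [510.1, -184.1, 38.3]
ee_rot: [0.0, -0.007, 1.0, 0.0]
force: [-0.0, 0.8, -3.6]
grip_width: 0.314
grip_force: 59.2
```

{"fn": "apply_moves", "kwargs": {
  "commands": [
    [1,-2,0,0,0],
    [1,-2,0,0,0],
    [1,-2,0,0,0],
    [1,0,0,0,0]
  ]
}}

```text
time_s: 43.58
eef_pos: [516.5, -184.1, 38.6]
ee_rot: [0.0, -0.007, 1.0, -0.0]
force: [-1.0, 1.7, -3.0]
grip_width: 0.311
grip_force: 59.3
```

{"fn": "apply_moves", "kwargs": {
  "commands": [
    [1,-2,0,0,0],
    [1,-2,0,0,0],
    [1,0,0,0,0]
  ]
}}

```text
time_s: 43.95
eef_pos: [519.0, -184.0, 38.3]
ee_rot: [-0.001, -0.007, 1.0, 0.0]
force: [-11.6, -0.2, 1.0]
grip_width: 0.315
grip_force: 59.7
```

{"fn": "apply_moves", "kwargs": {
  "commands": [
    [1,-2,0,0,0],
    [1,0,0,0,0]
  ]
}}

```text
time_s: 44.2
eef_pos: [519.0, -183.8, 37.9]
ee_rot: [-0.004, -0.007, 1.0, 0.001]
force: [-19.9, -0.8, 5.5]
grip_width: 0.316
grip_force: 60.3
```

{"fn": "apply_moves", "kwargs": {
  "commands": [
    [1,-2,0,0,0],
    [1,0,0,0,0]
  ]
}}

```text
time_s: 44.45
eef_pos: [519.2, -183.8, 37.5]
ee_rot: [-0.006, -0.007, 1.0, 0.001]
force: [-31.3, -3.3, 7.2]
grip_width: 0.31
grip_force: 60.6
```

Bottomed; release, rise and retreat.

{"fn": "apply_moves", "kwargs": {
  "commands": [
    [1,3,0,0,0],
    [1,2,0,0,0],
    [1,0,0,0,0],
    [-0.2,0,0,0,0],
    [-0.2,0,0,0,0],
    [-0.2,0,0,0,0],
    [-0.2,0,0,-20,0],
    [-0.2,0,0,-30,0],
    [-0.2,10,0,-40,0],
    [1,40,0,-10,0],
    [1,40,0,0,0],
    [1,40,0,0,0],
    [1,40,0,0,0],
    [1,0,0,0,0]
  ]
}}

```text
time_s: 46.2
eef_pos: [347.8, -186.4, 138.9]
ee_rot: [0.0, -0.006, 1.0, -0.0]
force: [1.3, 0.1, -0.3]
grip_width: -0.004
grip_force: 0.0
```

```bash
python3 -c "
from h import *
i=cap('top','t13');j=cap('side','s13')
for c in('blue','green','red'):
  b=[b for b in blobs(i,c,(180,150,375,300)) if b[1]>195]
  print(c,b,[onz('top',x[0],x[1],74).round(1) for x in b])
goal(590,-184,130,180.8);print(sense()['joints'].round(2))
k=lambda m:cv2.resize(m,None,fx=3,fy=3,interpolation=cv2.INTER_CUBIC)
cv2.imwrite('pics/c10.png',np.vstack([k(i[150:240,200:360]),k(j[155:265,260:420])]))"
```

```text
blue [(np.float64(240.75), np.float64(210.11), 84)] [array([514.9,  66.3,  74. ])]
green [(np.float64(270.24), np.float64(207.03), 78)] [array([516.7, -16.8,  74. ])]
red [(np.float64(329.62), np.float64(201.57), 90)] [array([ 518.3, -184.4,   74. ])]
pos [ 349.6 -186.8  139. ] ang -179.3 turn -0.07 shift [-240.4   -0.6    9.3] F [ 0.4 -0.1  0.3] grip -0.0 0.0 t 46.3
[-0.79  0.12  1.97  0.    1.05 -2.37]
```

View pics/c10.png

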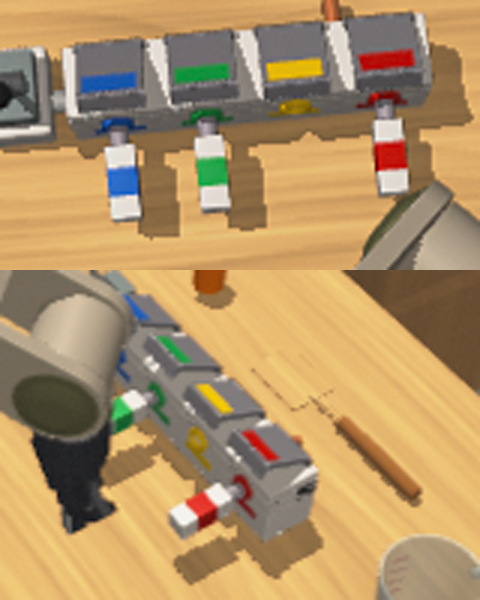

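All three carts are in and level, and their body centres fall on one line (x 514.9, 516.7, 518.3). Covers next, red first.

{"fn": "apply_moves", "kwargs": {
  "commands": [
    [1,-40,0,0,0],
    [1,-50,0,0,0],
    [1,-50,0,0,0],
    [1,-50,0,0,0],
    [1,-40,0,0,0],
    [1,-13,0,0,0],
    [1,0,0,0,0],
    [1,0,0,10,0],
    [1,0,0,10,0],
    [1,0,0,5,0],
    [1,0,0,5,0],
    [1,0,0,5,0],
    [1,0,0,5,0],
    [1,0,0,0,0]
  ]
}}

```text
time_s: 48.05
eef_pos: [592.0, -183.3, 98.5]
ee_rot: [-0.0, -0.007, 1.0, -0.0]
force: [-0.8, 0.5, 1.6]
grip_width: -0.001
grip_force: 0.6
```

{"fn": "apply_moves", "kwargs": {
  "commands": [
    [1,0,0,3,0],
    [1,0,0,3,0],
    [1,0,0,2,0],
    [1,0,0,0,0]
  ]
}}

```text
time_s: 48.55
eef_pos: [592.0, -183.0, 90.1]
ee_rot: [-0.0, -0.007, 1.0, 0.0]
force: [0.2, -0.1, -0.5]
grip_width: 0.003
grip_force: 0.0
```

{"fn": "apply_moves", "kwargs": {
  "commands": [
    [1,0,0,2,0],
    [1,0,0,2,0],
    [1,0,0,0,0]
  ]
}}

```text
time_s: 48.92
eef_pos: [592.0, -183.1, 86.5]
ee_rot: [-0.0, -0.007, 1.0, 0.0]
force: [-0.7, 0.3, 2.5]
grip_width: -0.001
grip_force: 1.0
```

{"fn": "apply_moves", "kwargs": {
  "commands": [
    [1,0,0,1.5,0],
    [1,0,0,0,0]
  ]
}}

```text
time_s: 49.18
eef_pos: [592.1, -183.1, 86.3]
ee_rot: [0.0, -0.007, 1.0, -0.0]
force: [-4.9, 2.0, 10.8]
grip_width: 0.001
grip_force: 6.0
```

{"fn": "apply_moves", "kwargs": {
  "commands": [
    [1,0,0,1,0],
    [1,0,0,0,0]
  ]
}}

```text
time_s: 49.42
eef_pos: [592.1, -183.2, 86.2]
ee_rot: [0.0, -0.007, 1.0, -0.0]
force: [-7.3, 3.2, 18.5]
grip_width: 0.003
grip_force: 9.1
```

Solid stop at 18 N. Rise and do yellow.

{"fn": "apply_moves", "kwargs": {
  "commands": [
    [1,0,0,-15,0],
    [1,0,0,-20,0],
    [1,0,0,-20,0],
    [1,0,28,0,0],
    [1,0,29,0,0],
    [1,0,28,0,0],
    [1,0,0,0,0],
    [1,0,0,15,0],
    [1,0,0,10,0],
    [1,0,0,10,0],
    [1,0,0,5,0],
    [1,0,0,5,0],
    [1,0,0,4,0],
    [1,0,0,3,0],
    [1,0,0,0,0]
  ]
}}

```text
time_s: 51.3
eef_pos: [590.9, -98.2, 86.8]
ee_rot: [-0.0, -0.007, 1.0, 0.0]
force: [-0.6, -0.3, 0.8]
grip_width: 0.001
grip_force: 0.6
```

{"fn": "apply_moves", "kwargs": {
  "commands": [
    [1,0,0,2,0],
    [1,0,0,2,0],
    [1,0,0,1.5,0],
    [1,0,0,0,0]
  ]
}}

```text
time_s: 51.8
eef_pos: [591.2, -98.4, 86.0]
ee_rot: [0.001, -0.007, 1.0, -0.001]
force: [-16.3, 3.7, 36.2]
grip_width: 0.005
grip_force: 17.7
```

{"fn": "apply_moves", "kwargs": {
  "commands": [
    [1,0,0,-20,0],
    [1,0,0,-20,0],
    [1,0,0,-20,0],
    [1,0,28,0,0],
    [1,0,29,0,0],
    [1,0,28,0,0],
    [1,0,0,0,0],
    [1,0,0,15,0],
    [1,0,0,10,0],
    [1,0,0,10,0],
    [1,0,0,5,0],
    [1,0,0,5,0],
    [1,0,0,5,0],
    [1,0,0,4,0],
    [1,0,0,0,0]
  ]
}}

```text
time_s: 53.68
eef_pos: [589.8, -13.1, 87.2]
ee_rot: [-0.0, -0.007, 1.0, 0.0]
force: [-0.3, -0.3, 0.0]
grip_width: 0.003
grip_force: 0.0
```

{"fn": "apply_moves", "kwargs": {
  "commands": [
    [1,0,0,2,0],
    [1,0,0,1.5,0],
    [1,0,0,0,0]
  ]
}}

```text
time_s: 54.05
eef_pos: [589.9, -13.2, 86.2]
ee_rot: [0.001, -0.007, 1.0, -0.0]
force: [-9.2, 0.7, 18.0]
grip_width: -0.003
grip_force: 9.3
```

{"fn": "apply_moves", "kwargs": {
  "commands": [
    [1,0,0,-20,0],
    [1,0,0,-20,0],
    [1,0,0,-20,0],
    [1,0,28,0,0],
    [1,0,29,0,0],
    [1,0,28,0,0],
    [1,0,0,0,0],
    [1,0,0,15,0],
    [1,0,0,15,0],
    [1,0,0,10,0],
    [1,0,0,5,0],
    [1,0,0,5,0],
    [1,0,0,5,0],
    [1,0,0,4,0],
    [1,0,0,0,0]
  ]
}}

```text
time_s: 55.92
eef_pos: [588.8, 71.8, 86.3]
ee_rot: [0.0, -0.007, 1.0, -0.0]
force: [-7.1, -0.5, 13.0]
grip_width: 0.003
grip_force: 6.5
```

{"fn": "apply_moves", "kwargs": {
  "commands": [
    [1,0,0,2,0],
    [1,0,0,1,0],
    [1,0,0,0,0]
  ]
}}

```text
time_s: 56.3
eef_pos: [588.9, 71.8, 86.0]
ee_rot: [0.001, -0.007, 1.0, -0.0]
force: [-15.9, -1.4, 33.5]
grip_width: -0.001
grip_force: 16.9
```

{"fn": "apply_moves", "kwargs": {
  "commands": [
    [1,0,0,-20,0],
    [1,0,0,-20,0],
    [1,0,0,-20,0],
    [1,40,0,0,0],
    [1,40,0,0,0],
    [1,40,0,0,0],
    [1,40,0,0,0],
    [1,40,0,0,0],
    [1,40,0,0,0],
    [1,0,0,0,0]
  ]
}}

```text
time_s: 57.55
eef_pos: [347.2, 68.8, 142.0]
ee_rot: [0.0, -0.007, 1.0, -0.0]
force: [1.3, -0.4, -0.1]
grip_width: -0.0
grip_force: 0.0
```

```bash
python3 -c "
from h import *
i=cap('top','t14');j=cap('side','s14')
for c in HUE: print(c,blobs(i,c,(180,140,375,230)),blobs(j,c,(260,140,400,290)))
m=dict(blue=(588,72),green=(589,-13),yellow=(590,-98),red=(591,-183))
for c in m:print(c,'shut top',proj('top',[m[c][0]-3,m[c][1],98.5]).round(1))
goal(535,171,104,180.8);print(sense()['joints'].round(2))
h=cv2.cvtColor(i,cv2.COLOR_BGR2GRAY);print(proj('top',[581,171,132]),proj('side',[581,171,132]))
for a in range(176,190,2):print(h[a,190:216:2])
k=lambda m:cv2.resize(m,None,fx=3,fy=3,interpolation=cv2.INTER_CUBIC)
cv2.imwrite('pics/c11.png',np.vstack([k(i[140:230,185:350]),k(j[140:240,270:435])]))"
```

```text
blue [(np.float64(236.91), np.float64(183.39), 112), (np.float64(240.75), np.float64(210.11), 84)] [(np.float64(301.37), np.float64(173.12), 41), (np.float64(286.59), np.float64(188.71), 51)]
green [(np.float64(267.5), np.float64(180.36), 109), (np.float64(270.22), np.float64(207.03), 78)] [(np.float64(314.65), np.float64(187.68), 40), (np.float64(299.62), np.float64(202.66), 50)]
yellow [(np.float64(297.86), np.float64(177.5), 125), (np.float64(298.82), np.float64(186.18), 28)] [(np.float64(328.89), np.float64(202.5), 62), (np.float64(325.53), np.float64(213.7), 47)]
red [(np.float64(328.17), np.float64(174.52), 116), (np.float64(322.0), np.float64(184.25), 8), (np.float64(332.0), np.float64(183.0), 8), (np.float64(329.62), np.float64(201.57), 90)] [(np.float64(343.94), np.float64(218.13), 63), (np.float64(341.83), np.float64(230.33), 12), (np.float64(327.31), np.float64(234.34), 67)]
blue shut top [236.3 183.9]
green shut top [266.7 181.1]
yellow shut top [297.  178.2]
red shut top [327.3 175.4]
pos [349.4  68.5 142.3] ang -179.3 turn -0.05 shift [-186.9   99.9   38.6] F [-0.1 -0.6 -0.5] grip 0.2 0.0 t 57.65
[-0.14  0.02  2.07  0.    1.05 -1.72]
[198.83100346 185.11495428] [284.94324241 151.29781573]
[166 201 143 131  83  86  85  85  86  84 129  94 128]
[169 191 163  49  24  24  54  84  84  64 135  78 127]
[170 175 140  36  49  32  22  53  54  56 137  75 129]
[178 168 112  31  39  28  21  49  71  75 132  58 128]
[165 148 174  16  26  24  37 137 121  74  77  56 129]
[159 160 217 132  95  76 130 133 134  71  74  57 131]
[176 177 223 135 136 138 137 135 136 137 118  53 131]
```

View pics/c11.png

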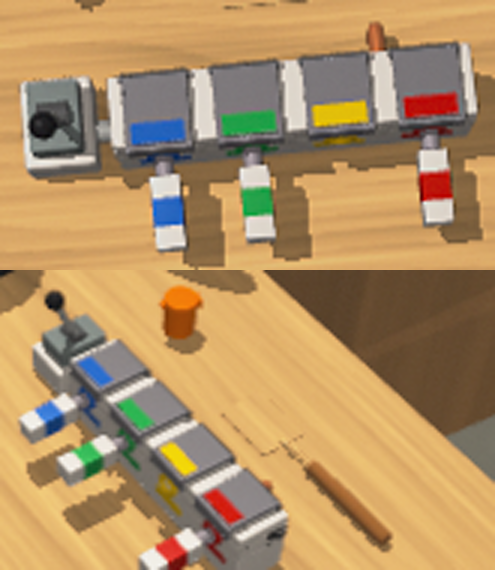

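All four covers lie flat (pads in line at the shut positions) and the cartridges are in place. The lever still leans forward, knob at top px (199,181) and side px (288,150). Now the lever.

{"fn": "apply_moves", "kwargs": {
  "commands": [
    [1,-30,20,0,0],
    [1,-40,20,0,0],
    [1,-40,20,0,0],
    [1,-40,20,0,0],
    [1,-36,20,0,0],
    [1,0,0,0,0],
    [1,0,0,15,0],
    [1,0,0,15,0],
    [1,0,0,8,0],
    [1,0,0,0,0]
  ]
}}

```text
time_s: 58.9
eef_pos: [532.9, 170.9, 103.4]
ee_rot: [-0.001, -0.007, 1.0, -0.0]
force: [-0.3, 0.5, 0.2]
grip_width: -0.003
grip_force: 0.0
```

{"fn": "apply_moves", "kwargs": {
  "commands": [
    [1,-10,0,0,0],
    [1,-10,0,0,0],
    [1,-8,0,0,0],
    [1,-8,0,0,0],
    [1,-8,0,0,0],
    [1,-8,0,0,0],
    [1,-8,0,0,0],
    [1,-8,0,0,0],
    [1,-8,0,0,0],
    [1,-8,0,0,0],
    [1,0,0,0,0]
  ]
}}

```text
time_s: 60.28
eef_pos: [617.8, 172.1, 103.8]
ee_rot: [0.0, -0.007, 1.0, -0.0]
force: [0.5, -0.2, -0.4]
grip_width: -0.004
grip_force: 0.0
```

```bash
python3 -c "
from h import *
goal(640,171,104,180.8)"
```

```text
pos [617.8 172.1 103.8] ang -179.2 turn -0.05 shift [-22.2  -1.5  -0.2] F [ 0.5 -0.2 -0.4] grip -0.3 0.0 t 60.275
```

{"fn": "apply_moves", "kwargs": {
  "commands": [
    [1,-6,0,0,0],
    [1,-6,0,0,0],
    [1,-5,0,0,0],
    [1,0,0,0,0]
  ]
}}

```text
time_s: 60.78
eef_pos: [632.9, 172.5, 103.8]
ee_rot: [-0.003, -0.007, 1.0, -0.0]
force: [-11.1, -0.2, 4.0]
grip_width: 0.002
grip_force: 5.4
```

{"fn": "apply_moves", "kwargs": {
  "commands": [
    [1,-3,0,0,0],
    [1,-3,0,0,0],
    [1,0,0,0,0]
  ]
}}

```text
time_s: 61.15
eef_pos: [633.4, 172.6, 103.6]
ee_rot: [-0.01, -0.007, 1.0, -0.001]
force: [-42.4, -5.2, 19.0]
grip_width: 0.0
grip_force: 21.8
```

{"fn": "apply_moves", "kwargs": {
  "commands": [
    [1,-3,0,0,0],
    [1,-2,0,0,0],
    [1,0,0,0,0]
  ]
}}

```text
time_s: 61.52
eef_pos: [633.8, 172.7, 103.5]
ee_rot: [-0.017, -0.008, 1.0, -0.002]
force: [-70.5, -9.3, 31.0]
grip_width: -0.002
grip_force: 36.1
```

The lever is at its stop. Back off, rise and check.

{"fn": "apply_moves", "kwargs": {
  "commands": [
    [1,8,0,0,0],
    [1,8,0,0,0],
    [1,20,0,0,0],
    [1,40,0,0,0],
    [1,30,0,-20,0],
    [1,40,0,-20,0],
    [1,40,0,0,0],
    [1,40,0,0,0],
    [1,40,0,0,0],
    [1,0,0,0,0]
  ]
}}

```text
time_s: 62.78
eef_pos: [378.2, 169.3, 144.5]
ee_rot: [0.001, -0.007, 1.0, 0.0]
force: [0.8, -0.4, -0.0]
grip_width: -0.005
grip_force: 0.0
```

```bash
python3 -c "
from h import *
i=cap('top','t15');j=cap('side','s15')
for c in HUE: print(c,blobs(i,c,(180,140,375,230)),blobs(j,c,(250,140,400,290)))
print(proj('top',[629+38,171,132]),proj('side',[629+38,171,132]),sense()['eef_pos'],sense()['time_s'])
k=lambda m:cv2.resize(m,None,fx=3,fy=3,interpolation=cv2.INTER_CUBIC)
cv2.imwrite('pics/c12.png',np.vstack([k(i[140:230,185:350]),k(j[130:230,265:430])]))"
```

```text
blue [(np.float64(236.91), np.float64(183.39), 112), (np.float64(240.7), np.float64(210.16), 83)] [(np.float64(301.37), np.float64(173.12), 41), (np.float64(286.59), np.float64(188.71), 51)]
green [(np.float64(267.5), np.float64(180.36), 109), (np.float64(270.26), np.float64(207.08), 77)] [(np.float64(314.69), np.float64(187.79), 39), (np.float64(299.62), np.float64(202.66), 50)]
yellow [(np.float64(297.86), np.float64(177.5), 125), (np.float64(297.97), np.float64(186.4), 30)] [(np.float64(328.89), np.float64(202.5), 62), (np.float64(325.6), np.float64(213.87), 45)]
red [(np.float64(328.1), np.float64(174.5), 115), (np.float64(322.0), np.float64(184.22), 9), (np.float64(331.88), np.float64(182.75), 8), (np.float64(329.62), np.float64(201.57), 90)] [(np.float64(343.91), np.float64(218.16), 64), (np.float64(340.94), np.float64(228.65), 17), (np.float64(327.31), np.float64(234.34), 67)]
[197.29752986 154.96409053] [304.1543663  143.02102785] [380.39351589 169.15078893 144.56056943] 62.875
```

View pics/c12.png

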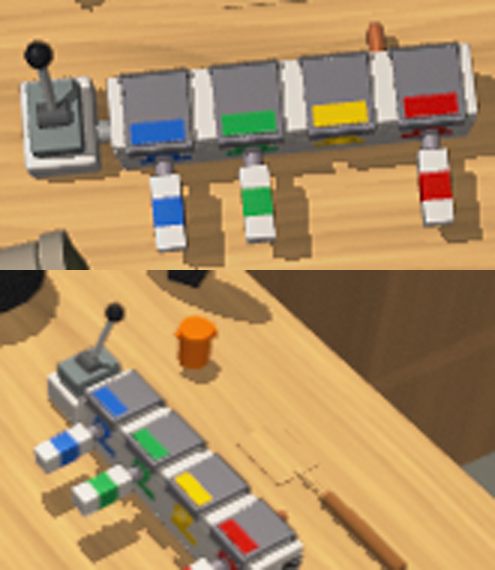

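```bash
python3 -c "
from h import *
def knob(f,roi):
  x0,y0,x1,y1=roi;g=cv2.cvtColor(cv2.imread(f),cv2.COLOR_BGR2GRAY)[y0:y1,x0:x1]
  m=cv2.morphologyEx((g<50).astype(np.uint8),cv2.MORPH_OPEN,np.ones((3,3),np.uint8));n,l,s,c=cv2.connectedComponentsWithStats(m)
  return [(c[i].round(2)+[x0,y0],s[i].tolist()) for i in range(1,n)]
a=knob('pics/t14.png',(188,172,215,192));b=knob('pics/s14.png',(275,142,300,162))
c=knob('pics/t15.png',(188,145,215,172));d=knob('pics/s15.png',(290,130,315,155))
print(a,b,c,d,sep='\n')
A,B=tri(a[0][0],b[0][0]),tri(c[0][0],d[0][0]);print(A,B,B[0]-A[0])"
```

```text
[(array([199.67, 181.41]), [8, 5, 8, 9, 51])]
[(array([287.91, 150.09]), [11, 6, 5, 5, 22])]
[(array([197.9 , 158.65]), [6, 10, 8, 8, 48])]
[(array([302.89, 144.42]), [11, 13, 5, 4, 19])]
(array([590.92655776, 167.39728736, 135.6797175 ]), np.float64(1.58147478365186)) (array([658.77040737, 169.81913142, 129.12370391]), np.float64(3.109429249991559)) [67.84384961  2.42184406 -6.55601359]
```

The knob now lies at x≈659, z≈129, about 40 mm behind the pivot. That is the full 0.5 rad rear lean, and the hard stop was felt. Covers and cartridges are unchanged, so I hand in.

```bash
python3 -c "
from rig import ctrl
print(ctrl.finish_job())"
```

```text
the job is handed in; nothing more can be done
None
```

I pushed the blue, green and red cartridges fully home (no yellow one was there), shut all four covers, then swung the supply lever to its rear stop, and handed the job in at about 63 s; the result of the judging was not shown.

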